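# Mount the stop carriage on the bench dovetail rail and clamp it

## Task

Take the stop carriage out of its wooden cradle, slide it onto the dovetail rail from the rail's open end until it is fully home against the end stop, and only then turn its clamp knob clockwise (seen from above) until it is tight. Carry the carriage by its body, never by the knob, do not disturb the other things on the bench, and let go when finished.

Things in the scene. Friction and masses are not known exactly. Their poses are not given: they have to be found in the camera images.
- carriage_mid (a point): Centre of the loose stop carriage, half-way up: aluminium block 62 mm long (x, sliding direction), 56 wide (y), 42 high, 0.34 to 0.5 kg. Flat end faces at x=+-31, flat flanks at y=+-28. A dovetail channel runs right through its underside along x: 23.5 mm wide at the bottom, 47 at its ceiling 23 mm above the feet. It stands on the feet, 21 mm below this point. Either end may lead.
- lug (a point): Point on the carriage at the middle of the side lug (at carriage x -18, y +49, 8 mm above carriage_mid). The lug (26 x 46 x 14 mm) juts out of the +y flank from x -31 to -5 and carries the clamp knob; that flank is bare only from x -5 to +31.
- knob_grip (a point): Point on the vertical axis of the black clamp knob on the lug: carriage x -16, y +56, 39 mm above carriage_mid. Its grip is a bar 44 mm long along this point's y, 12 thick, 24 high (16 mm below to 8 mm above this point), lying across the carriage when loose, nearly along it when tight. Boss and lug lie 20 mm or more below this point, the carriage's top 18 mm below it.
- clamp (a joint): Angle of the clamp knob: 0 loose, grows clockwise seen from above, hard stop at 1.4 rad (tight). Starts between 0 and 0.2, turns against an even friction of 0.1 N m and stays where it is left; turning it does not move the carriage.
- home (a point): Where carriage_mid is when the carriage is fully home, 31 mm above the bench. x runs along the rail from its open end to the end stop, z up. All is fixed to the bench: dark steel base plate 250 x 90 x 10 mm from x -207 to +43; end stop with its near face at x +31, 10 thick, 46 wide, 40 high above the plate.
- rail_mouth (a point): Middle of the open end of the steel dovetail rail, on the plate's top, 92 mm before home; same axes as home. The rail is 20 mm high above the plate, 18 wide at its root, 38 at its top; its first 18 mm taper (3.5 mm narrower each side at the tip). The carriage stands and slides on the plate, feet either side of the rail, 2 to 3 mm play. Fingers over its leading end would meet the rail.
- apron (a point): Point on the top of the bare landing part of the base plate (10 mm above the bench), in line with the rail, 170 mm before home; same axes as home. The bare part runs from 37 mm before to 78 mm beyond this point: room to stand the carriage in line with the rail before it is slid on.
- cradle_floor (a point): Centre of the floor (8 mm above the bench, 54 mm along x) of the fixed wooden cradle in which the carriage stands at the start, axes alike. Walls along both flanks, 62 mm apart, 14 thick, 40 high (16 under the lug): no room for fingers there. The ends are open and the carriage stands out 4 mm at each; it comes clear when lifted straight up 45 mm.
- tin: bystander: black putty tin, 104 mm across, 62 mm high; origin under its centre
- glue: bystander: white glue bottle with orange spout, 62 mm across, 215 mm high; origin under its centre
- sanding_block: bystander: cork sanding block 100 x 65 x 28 mm; origin under its centre
- screwdriver: bystander: screwdriver, 200 mm long, lying
Things that resemble listed ones, but are neither listed nor needed, are in the scene too. Of the things that look like the part that bears carriage_mid, the largest one is meant.

How it is judged:
By the outcome, as a careful person would: the job done as asked, in the order asked, and still so for the second after the job is handed in, with the robot touching nothing.
It also fails if it takes over 59 s, if anything falls off the work surface, if the arm or the gripper's body presses on something with over 40 N, if the wrist force passes 120 N, or if a joint passes its speed limit or range.

## Robot

A 6-joint arm with a two-finger parallel gripper is mounted at the origin on the work surface. World frame = base frame: x ahead of the robot, y to its left, z up, the work surface at z = 0. Lengths are in mm, angles in rad, forces in N, time in s.
With the tool pointing down it reaches from about 275 to 750 mm from the base axis. Payload 10.2 kg.
Tool frame: the origin (TCP) lies on the front face of the gripper's body, between the roots of the fingers; the fingertips stand 73 mm ahead of it and the grasp point (between the pads) lies ctrl.grip_depth ahead of it (ctrl.grip_depth is the distance from the TCP to the grasp point, in mm); z points along the fingers, y is the direction in which the jaws open and shut (so a half turn about z gives the same grasp; the last joint's range is limited). The gripper opens to 85 mm and grips with 20 to 120 N. Pads are 22 mm wide; open, the fingers measure 114 mm over their backs; the gripper's body (76 mm by 85 mm) begins 54 mm behind the grasp point. The pads swing forward as they close: fully open they stand 13 mm farther back than shut.
Start: joints at [-1.572, 0.313, 1.498, -0, 1.331, -0.223], TCP at [115.479, -512.149, 303.894] pointing down, gripper open.
Joint ranges: [-2.94, 2.94], [-0.97, 2.17], [0.19, 2.56], [-1.23, 4.37], [0.02, 3.11], [-2.88, 2.88]. Speed limits (rad/s): [2.39, 2.39, 3.01, 3.14, 3.14, 3.14].

## Interface

Orientations are given as a unit quaternion [w, x, y, z].
In Python, from rig import readout, capture, ctrl, nets gives the robot as it stands. The module is installed in compiled form; this text tells all that it offers.
- The arm moves only by the tool apply_moves, never from a script. Its argument "targets" is a list of rows, each a list of 4 numbers: the shift along the tool's x, y, z in cm, then the turn about the tool's z in degrees. A call has 1 to 8 rows; each row shifts and turns the commanded pose from where the row before left it, along the tool's axes as they then stand; what a row does not reach is not made up. A row lasts 1/10 s, in which the tool goes at most 50 mm and 8.59 degrees, less where a joint would pass 70% of its speed; a pose out of reach is approached as far as the arm can. A call with a gripper value outside its range is refused whole. "grip" is the finger opening in cm, from 0 to 8.54, set as the call begins (left out, the last holds). The fingers move at their own pace and stop on an object; "force" is the grip in N (left out, the last holds). Time passes only in rows, so rows that do not move let the fingers close. It gives the time, the measured TCP pose, the force and the opening at its end, in the units of the state.
- readout.sense(): the state, without advancing time (a new reading comes with each control period).
- capture(name): name is "scene" or "side" or "wrist"; returns a dict with "img" (420x560x3 uint8, red, green, blue), "fov_y" (degrees; the focal length in pixels is half the picture's height over the tangent of half this angle, whatever the lens; pixels are square), "cx", "cy" (the principal point, pixels), "eye" and "rotation" of the camera in the world. Camera axes: x right, y down, z forward; pixel columns grow to the right and rows downward; lengths in mm; the calibration is good to about 2 mm. A picture is of the moment at which its call begins. There is no depth.
- ctrl.finish_job(): hands the job in, once; it reports no verdict.
Trained networks look in the newest picture that a camera, given by its name, has taken for a name from the list of things; names that differ only in an ending like _2 or _b are one class to them, and where a whole thing is asked for, a point or a joint stands for the part that bears it (a point fixed in the world has none). Each returns a list of dicts, best first, with "score" (0 to 1); they miss things now and then, are a little off and sometimes report something else, mostly with a low value. They report only what shows in the picture. A call takes as long as a camera call. They do not tell look-alikes from the thing itself.
- nets.boxes_of(camera, target): "location" ([column, row] as shares, 0 to 1, of the picture: columns of its width, rows of its height, amid what is visible of it).
The state is a dict: "time_s": time; "joints": joint angles; "dq": joint speeds; "tau": joint torques, N m; "eef_pos": TCP position; "ee_rot": TCP orientation; "force": force on the tool from outside, world axes, zero at the start; "wrist_torque": the same for the moment, N m; "grip_width": opening from 0.0 (shut) to 1.0 (fully open).
Only numpy, scipy, OpenCV 4.12 (cv2) and the standard library are available. Lean on these libraries where they do the work, as an engineer would, in place of code of your own. Each camera call takes 0.05 s, during which the arm holds its last target.

## Working session

There is one attempt and no reset: what is moved stays moved. The work goes in short steps, Python scripts to look and compute and a tool call to move; the robot and the scene stay as the last step left them, time stands still between calls to the robot, and variables do not carry over. Pictures are saved under pics/ and viewed, and the job is handed in when it is done.

Besides the shell and the picture viewer there is one more tool, called after ">>>" as name([rows], argument=value, ...), one row to a line, values as JSON. apply_moves: Moves the arm, as the interface text tells. Its arguments: {"type":"object","properties":{"targets":{"type":"array"},"grip":{"type":"number"},"force":{"type":"number"}},"required":["targets"]}

```bash
mkdir -p pics; ls
cat > h.py <<'E'
import numpy as np, cv2
from rig import readout, capture, ctrl, nets
def snap(cam,name):
    c=capture(cam); cv2.imwrite(f'pics/{name}.png',c['img'][:,:,::-1]); np.savez(f'pics/{name}.npz',**{k:np.array(v) for k,v in c.items()}); return c
def load(name): 
    d=np.load(f'pics/{name}.npz'); return {k:d[k] for k in d}
def ray(c,u,v):
    f=c['img'].shape[0]/2/np.tan(np.radians(float(c['fov_y']))/2)
    d=np.array([(u-c['cx'])/f,(v-c['cy'])/f,1.]); return np.array(c['eye']),np.array(c['rotation']).reshape(3,3)@d
def onz(c,u,v,z):
    e,d=ray(c,u,v); return e+d*(z-e[2])/d[2]
def proj(c,p):
    f=c['img'].shape[0]/2/np.tan(np.radians(float(c['fov_y']))/2)
    q=np.array(c['rotation']).reshape(3,3).T@(np.array(p)-np.array(c['eye'])); return np.array([c['cx']+f*q[0]/q[2],c['cy']+f*q[1]/q[2]])
E
python3 - <<'E'
from h import *
print(readout.sense(), ctrl.grip_depth)
for n in ['scene','side','wrist']:
    c=snap(n,n+'0'); print(n,c['fov_y'],c['cx'],c['cy'],c['eye'],c['rotation'])
    for t in ['carriage_mid','lug','knob_grip','home','rail_mouth','apron','cradle_floor']:
        print(t,[(round(r['score'],2),round(r['location'][0]*560,1),round(r['location'][1]*420,1)) for r in nets.boxes_of(n,t)[:4]])
E
```

```text
pics
{'time_s': 0.0, 'joints': array([-1.57241695e+00,  3.13464608e-01,  1.49843802e+00,  2.81673217e-06,
        1.33096187e+00, -2.23405062e-01]), 'dq': array([ 0.00030272, -0.00131182, -0.00092306, -0.00100979, -0.00034379,
       -0.0016324 ]), 'tau': array([-5.14500916e-04, -4.12266684e+01, -2.59749091e+01, -1.99722881e-04,
        4.08172622e-03,  1.41187567e-05]), 'eef_pos': array([ 115.47092046, -511.98277673,  303.32717926]), 'ee_rot': array([-6.31747844e-04,  9.93857592e-01,  1.10664728e-01,  7.27577542e-05]), 'force': array([ 0.86829153,  0.30934318, -0.36096491]), 'wrist_torque': array([ 0.01076385,  0.02670335, -0.01247113]), 'grip_width': 1.0010904129954235} 53.900000000000006
scene 47.424945145548136 278.0199736634072 217.64213391330438 [1148.71659941 -845.38779507 1053.49794333] [-0.37099938  0.87623876  0.28575126 -0.11362799]
carriage_mid [(0.79, 276.2, 164.9), (0.67, 271.4, 187.6)]
lug [(0.87, 308.8, 171.8), (0.7, 270.6, 187.5), (0.6, 273.7, 165.4)]
knob_grip [(0.58, 366.8, 231.2), (0.42, 266.7, 160.7), (0.41, 278.6, 183.7), (0.33, 286.6, 315.4)]
home [(0.61, 252.2, 251.7)]
rail_mouth [(0.71, 250.5, 251.6)]
apron [(0.66, 251.7, 252.3)]
cradle_floor [(0.49, 307.5, 180.7)]
side 53.28344990217316 279.42146227772156 205.0390990527155 [-50.90518889 614.49657356 826.83414775] [ 0.15483478 -0.33456706  0.84567519 -0.38590743]
carriage_mid [(0.82, 217.0, 274.6), (0.61, 261.7, 310.4)]
lug [(0.93, 214.1, 273.4), (0.68, 258.0, 310.8), (0.67, 274.9, 269.0)]
knob_grip [(0.65, 205.2, 257.0), (0.62, 265.4, 270.9)]
home [(0.76, 297.8, 207.7)]
rail_mouth [(0.79, 300.4, 206.7), (0.21, 203.6, 260.9)]
apron [(0.81, 298.4, 210.2)]
cradle_floor [(0.82, 229.5, 291.1)]
wrist 71.04456353406667 278.7496607100168 205.57405872605983 [ 198.06803102 -493.06662836  374.7300507 ] [ 0.12957887  0.76997615 -0.61602986 -0.104179  ]
carriage_mid []
lug []
knob_grip []
home []
rail_mouth []
apron []
cradle_floor []
```

```bash
cat >> h.py <<'E'
from scipy.spatial.transform import Rotation as Ro
def RM(c):
    q=np.array(c['rotation']).ravel()
    return Ro.from_quat(q[[1,2,3,0]]).as_matrix()
def foc(c): return c['img'].shape[0]/2/np.tan(np.radians(float(c['fov_y']))/2)
def ray(c,u,v):
    f=foc(c); return np.array(c['eye']),RM(c)@np.array([(u-c['cx'])/f,(v-c['cy'])/f,1.])
def proj(c,p):
    q=RM(c).T@(np.array(p)-np.array(c['eye'])); return np.array([c['cx']+foc(c)*q[0]/q[2],c['cy']+foc(c)*q[1]/q[2]])
E
python3 -c "
from h import *
for n in ['scene0','side0']:
    c=load(n); im=c['img']; print(n,proj(c,[0,0,0]),proj(c,[400,0,0]))
    print(RM(c))
    u=cv2.resize(im[100:360,120:440],(800,650),interpolation=cv2.INTER_CUBIC)[:600]; cv2.imwrite('pics/%s_z.png'%n,u[:,:,::-1])
"
```

```text
scene0 [151.59041467 161.60437875] [238.84989016 207.37139596]
[[ 0.8108698   0.41646082 -0.41115758]
 [ 0.58508448 -0.56141136  0.58522939]
 [ 0.01289658 -0.71510676 -0.69889628]]
side0 [458.51436661 347.86326398] [315.47219151 254.00314353]
[[-0.72818214 -0.44636634  0.5201037 ]
 [-0.68537391  0.47828068 -0.54909944]
 [-0.00365604 -0.75630991 -0.6542033 ]]
```

View pics/scene0.png

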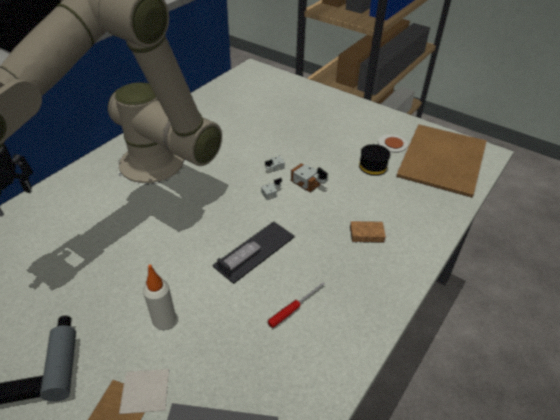

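View pics/side0.png

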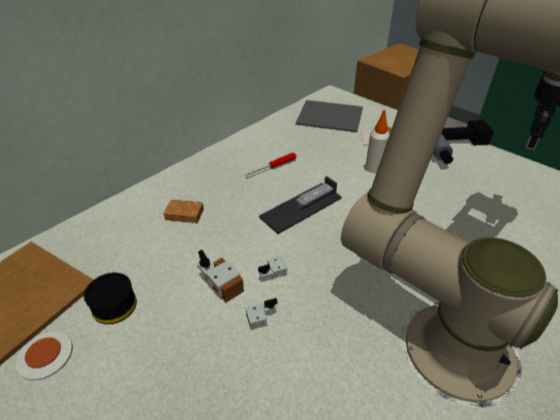

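View pics/wrist0.png

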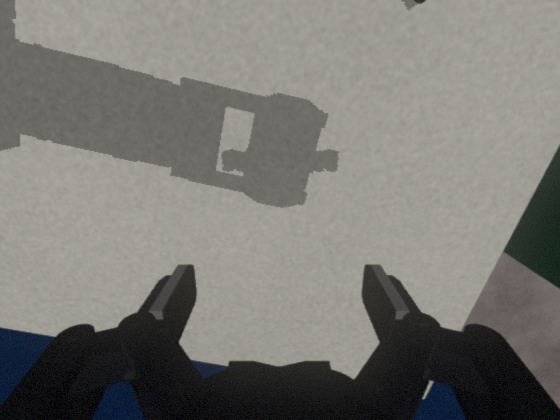

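```bash
python3 -c "
from h import *
c=load('scene0'); u=cv2.resize(c['img'][140:290,200:400],(800,600),interpolation=cv2.INTER_CUBIC); cv2.imwrite('pics/scene0_z.png',u[:,:,::-1])
c=load('side0'); u=cv2.resize(c['img'][170:320,180:380],(800,600),interpolation=cv2.INTER_CUBIC); cv2.imwrite('pics/side0_z.png',u[:,:,::-1])
"
```

```text
(no output)
```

View pics/scene0_z.png

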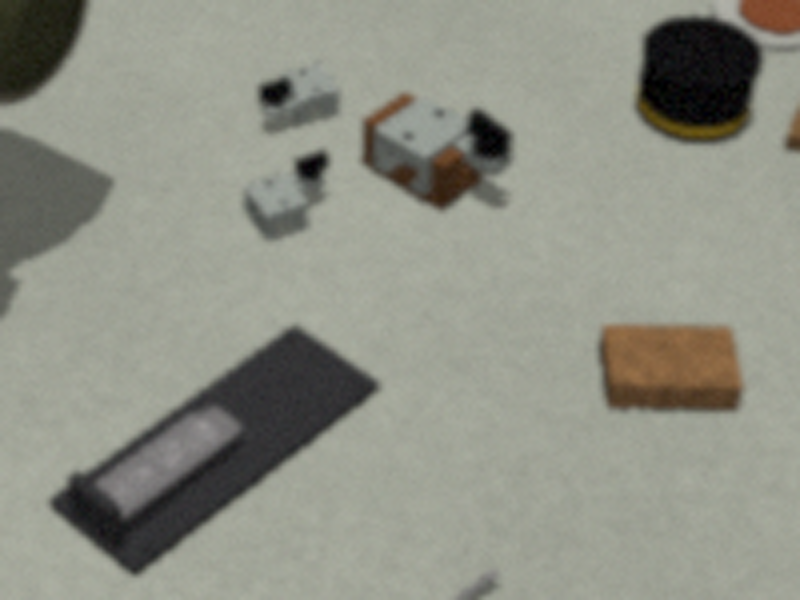

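View pics/side0_z.png

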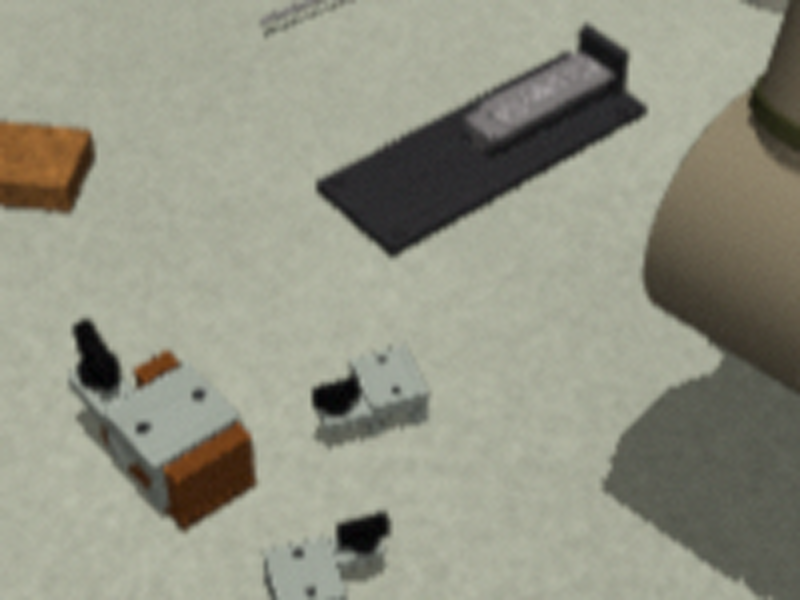

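```bash
python3 -c "
from h import *
a=load('scene0');b=load('side0')
A=lambda x,y,z:onz(a,200+x/4-.375,140+y/4-.375,z).round(1)[:2]
B=lambda x,y,z:onz(b,180+x/4-.375,170+y/4-.375,z).round(1)[:2]
print('plate scene',[A(x,y,10) for x,y in [(295,327),(378,385),(52,502)]],A(137,573,0))
print('plate side',[B(x,y,10) for x,y in [(318,187),(393,250),(645,108)]])
print('rail top sc',[A(x,y,30) for x,y in [(213,405),(243,430),(95,487),(122,517)]])
print('rail top sd',[B(x,y,30) for x,y in [(465,125),(490,148)]])
print('carr sc',[A(x,y,50) for x,y in [(418,95),(468,125),(435,168),(372,132)]])
print('carr sd',[B(x,y,50) for x,y in [(107,408),(165,468),(243,418),(180,360)]])
print('knob sc',A(490,138,76),'sd',B(96,360,76))
print('tin',A(700,120,5),'glue',onz(a,163,322,0),'sand',A(672,365,20))
"
```

```text
plate scene [array([533. ,   6.4]), array([619.6,  -6.4]), array([ 498.7, -237.6])] [ 581.8 -245. ]
plate side [array([607.1,   5.5]), array([522.9,  15.5]), array([ 488.3, -227.6])]
rail top sc [array([ 544.4, -110.6]), array([ 576.9, -117.1]), array([ 526.2, -221.2]), array([ 558.8, -230.8])]
rail top sd [array([ 560., -101.]), array([529.7, -94.1])]
carr sc [array([475.2, 262. ]), array([531.2, 253.2]), array([539.6, 190. ]), array([472.1, 197.5])]
carr sd [array([527.5, 259.7]), array([467.8, 265.4]), array([462.2, 209.2]), array([524.4, 204.6])]
knob sc [570.4 221.2] sd [541.8 252.5]
tin [663.2 430.4] glue [ 516.0323632 -450.1393141    0.       ] sand [791.4 134.8]
```

```bash
cat >> h.py <<'E'
def toolR():
    q=np.array(readout.sense()['ee_rot']); return Ro.from_quat(q[[1,2,3,0]]).as_matrix()
def plan(tgt,yaw=None):
    """world TCP target -> tool shift in cm, and turn deg (tool z) to bring tool y to world yaw"""
    s=readout.sense(); R=toolR(); y=np.degrees(np.arctan2(R[1,1],R[0,1]))
    print('t',round(s['time_s'],2),'pos',s['eef_pos'].round(1),'yaw_y',y.round(2),'j6',s['joints'][5].round(2),'F',s['force'].round(1),'w',round(s['grip_width'],3),'down',R[:,2].round(4))
    d=R.T@(np.array(tgt)-s['eef_pos'])/10; print('shift cm',d.round(2), 'turn',None if yaw is None else round(-(yaw-y),2))
E
python3 -c "
from h import *
c=load('wrist0'); print(RM(c)[:,2], onz(c,280,210,0))
plan([430,225,330],-98.5)"
```

```text
[-0.3200796  -0.07119053 -0.9447121 ] [  65.28137373 -524.35127211    0.        ]
t 1.2 pos [ 115.5 -512.1  303.9] yaw_y -77.29 j6 -0.22 F [ 0.1 -0.6 -0.2] w 1.005 down [-0.  0. -1.]
shift cm [ 46.9  -64.99  -2.61] turn 21.21
```

>>> apply_moves([
  [2,-3,-1,7.07],
  [2,-3,-1,7.07],
  [2,-3,-0.6,7.07],
  [2,-4,0,0],
  [2,-4.5,0,0],
  [2,-4.5,0,0],
  [2,-4.5,0,0],
  [2,-4.5,0,0],
])

```text
time_s: 2.0
eef_pos: [298.0, -212.6, 330.1]
ee_rot: [0.0, 0.997, -0.074, 0.0]
force: [0.4, -0.6, -0.9]
grip_width: 1.003
```

```bash
python3 -c "
from h import *
plan([525,228,330],-98.5)"
```

```text
t 2.0 pos [ 298.  -212.6  330.1] yaw_y -98.54 j6 0.78 F [ 0.4 -0.6 -0.9] w 1.003 down [ 5.e-04 -7.e-04 -1.e+00]
shift cm [ 15.9  -46.94  -0.  ] turn -0.04
```

>>> apply_moves([
  [2,-4.5,0,0],
  [2,-4.5,0,0],
  [2,-4.5,0,0],
  [2,-4.5,0,0],
  [2,-4.5,0,0],
  [2,-4.5,0,0],
  [2,-4.5,0,0],
  [1.5,-4.5,0,0],
])

```text
time_s: 2.8
eef_pos: [504.9, 120.9, 329.8]
ee_rot: [0.0, 0.997, -0.074, 0.0]
force: [0.3, -0.6, -0.4]
grip_width: 1.0
```

>>> apply_moves([
  [0,-4.5,0,0],
  [0,-4,0,0],
  [0,0,0,0],
])

```text
time_s: 3.1
eef_pos: [516.4, 206.6, 329.3]
ee_rot: [-0.0, 0.997, -0.072, -0.0]
force: [0.5, -0.8, -0.6]
grip_width: 1.001
```

```bash
python3 -c "
from h import *
c=snap('wrist','w1');plan([525,228,330],-98.5)
for t in ['carriage_mid','lug','knob_grip','cradle_floor']:
        print(t,[(round(r['score'],2),round(r['location'][0]*560,1),round(r['location'][1]*420,1)) for r in nets.boxes_of('wrist',t)[:4]])
"
```

```text
t 3.15 pos [516.4 204.6 329.4] yaw_y -98.31 j6 1.88 F [ 0.4 -0.6  0.1] w 1.002 down [-6.e-04 -1.e-04 -1.e+00]
shift cm [ 0.51 -2.44 -0.06] turn 0.19
carriage_mid [(0.86, 354.7, 215.2), (0.84, 252.9, 181.4), (0.63, 266.2, 270.2)]
lug [(0.9, 253.9, 179.8), (0.81, 269.0, 269.8), (0.6, 348.6, 213.4)]
knob_grip [(0.74, 241.7, 148.5), (0.55, 289.2, 275.8), (0.46, 329.5, 219.4)]
cradle_floor [(0.75, 266.8, 215.4)]
```

View pics/w1.png

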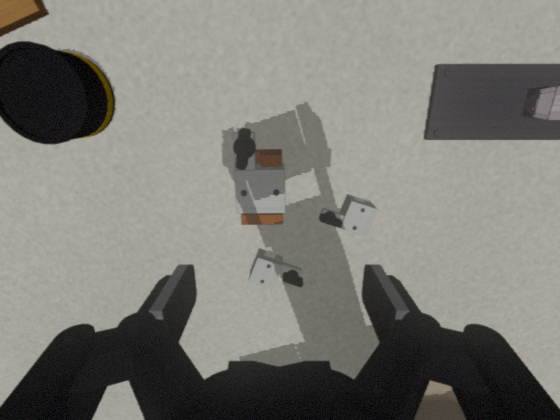

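```bash
python3 -c "
from h import *
c=load('w1'); u=cv2.resize(c['img'][110:260,200:400],(800,600),interpolation=cv2.INTER_CUBIC); cv2.imwrite('pics/w1_z.png',u[:,:,::-1])
"
```

```text
(no output)
```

View pics/w1_z.png

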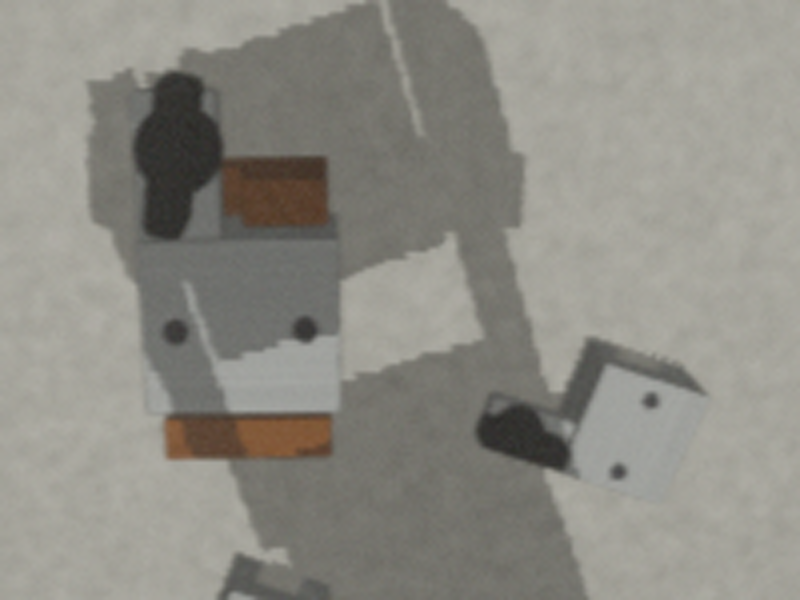

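```bash
cat >> h.py <<'E'
def zq(c,pts,x0,y0,s,z): return [onz(c,x0+(x+.5)/s-.5,y0+(y+.5)/s-.5,z).round(1) for x,y in pts]
E
python3 -c "
from h import *
c=load('w1')
P=np.array(zq(c,[(138,240),(340,239),(340,412),(147,413)],200,110,4,50)); print(P,P.mean(0),np.linalg.norm(np.roll(P,-1,0)-P,axis=1))
for d in (P[1]-P[0],P[2]-P[3],P[0]-P[3],P[1]-P[2]): print(np.degrees(np.arctan2(d[1],d[0])))
print('holes',zq(c,[(176,332),(305,329)],200,110,4,50))
print('knob',zq(c,[(178,145)],200,110,4,60), 'decoy',zq(c,[(480,430),(600,340),(708,395),(660,500)],200,110,4,20),[onz(c,x,y,20) for x,y in [(258,250),(250,283),(300,283)]])
print('plate end',onz(c,436,66,10),onz(c,428,138,10))
"
```

```text
[[533.  259.7  50. ]
 [524.5 199.3  50. ]
 [469.3 206.9  50. ]
 [477.7 267.7  50. ]] [501.125 233.4    50.   ] [60.99516374 55.72073223 61.37752031 55.87566554]
-98.01054258899083
-97.86606837289685
-8.231613373378442
-7.839263331805422
holes [array([502.8, 253.7,  50. ]), array([498. , 213.9,  50. ])]
knob [array([560.4, 241.2,  60. ])] decoy [array([444.5, 160.9,  20. ]), array([471.2, 117.6,  20. ]), array([446.1,  82.2,  20. ]), array([408.9, 100.4,  20. ])] [array([406.43652794, 253.97347515,  20.        ]), array([353.35213021, 275.17965955,  20.        ]), array([342.60627031, 200.62729008,  20.        ])]
plate end [614.91650118   2.04330566  10.        ] [530.1474427    9.78178024  10.        ]
```

```bash
python3 -c "
from h import *
plan([505.1,232.8,150],-98)"
```

```text
t 3.35 pos [516.7 201.7 330. ] yaw_y -98.58 j6 1.88 F [-0.5  0.5  0.4] w 1.0 down [ 1.e-04 -2.e-04 -1.e+00]
shift cm [-1.61 -2.9  18.  ] turn -0.58
```

>>> apply_moves([
  [-0.8,-1.5,4.5,-0.55],
  [-0.8,-1.4,4.5,0],
  [0,0,4.5,0],
  [0,0,4.5,0],
  [0,0,0,0],
  [0,0,0,0],
])

```text
time_s: 3.95
eef_pos: [505.6, 233.2, 151.2]
ee_rot: [-0.0, 0.998, -0.07, 0.0]
force: [-0.1, -0.3, 0.3]
grip_width: 0.998
```

```bash
python3 -c "
from h import *
c=snap('wrist','w2');plan([505.1,232.8,88],-98)
"
```

```text
t 4.0 pos [506.1 233.5 152.4] yaw_y -98.01 j6 1.93 F [ 1.1 -0.5  1.5] w 1.0 down [ 3.4e-03  8.0e-04 -1.0e+00]
shift cm [-0.11  0.09  6.44] turn -0.01
```

View pics/w2.png

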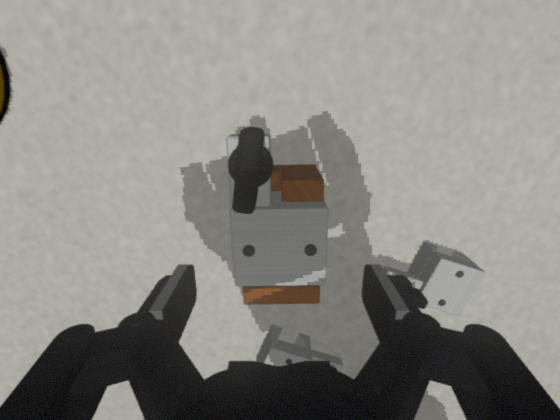

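>>> apply_moves([
  [0,0,2.5,0],
  [0,0,2.4,0],
  [0,0,1.4,0],
  [0,0,0,0],
  [0,0,0,0],
])

```text
time_s: 4.5
eef_pos: [505.8, 233.9, 88.5]
ee_rot: [-0.0, 0.998, -0.069, 0.001]
force: [-0.2, 0.2, 0.4]
grip_width: 1.001
```

>>> apply_moves([
  [0,0,0,0],
  [0,0,0,0],
  [0,0,0,0],
  [0,0,0,0],
  [0,0,0,0],
  [0,0,0,0],
  [0,0,0,0],
  [0,0,0,0],
], grip=5.8, force=60)

```text
time_s: 5.3
eef_pos: [505.5, 233.9, 88.4]
ee_rot: [-0.0, 0.998, -0.069, 0.001]
force: [-1.6, -0.8, 5.8]
grip_width: 0.715
```

```bash
python3 -c "
from h import *
c=snap('wrist','w3');plan([505.1,232.8,88],-98)
"
```

```text
t 5.35 pos [505.5 233.9  88.4] yaw_y -97.94 j6 1.93 F [-2.2 -0.5  7.2] w 0.716 down [ 2.2e-03  3.0e-04 -1.0e+00]
shift cm [-0.03  0.12  0.04] turn 0.06
```

View pics/w3.png

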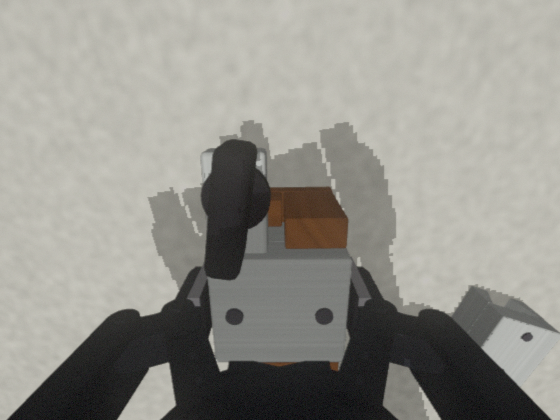

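>>> apply_moves([
  [0,0,-0.5,0],
  [0,0,-1,0],
  [0,0,-1.5,0],
  [0,0,-2,0],
  [0,0,-2,0],
  [0,0,-1.5,0],
  [0,0,0,0],
  [0,0,0,0],
], grip=5, force=80)

```text
time_s: 6.15
eef_pos: [504.6, 233.8, 171.6]
ee_rot: [0.0, 0.998, -0.069, -0.0]
force: [-0.5, -0.4, -5.1]
grip_width: 0.711
```

```bash
python3 -c "
from h import *
c=snap('wrist','w4');plan([505.1,232.8,88],-98)
c=snap('side','s4');c=c['img'][170:320,180:380];cv2.imwrite('pics/s4_z.png',cv2.resize(c,(800,600),interpolation=cv2.INTER_CUBIC)[:,:,::-1])
"
```

```text
t 6.2 pos [504.4 233.7 171.1] yaw_y -97.95 j6 1.93 F [ 0.1 -0.7 -5.2] w 0.714 down [-1.6e-03 -4.0e-04 -1.0e+00]
shift cm [0.09 0.07 8.31] turn 0.05
```

View pics/w4.png

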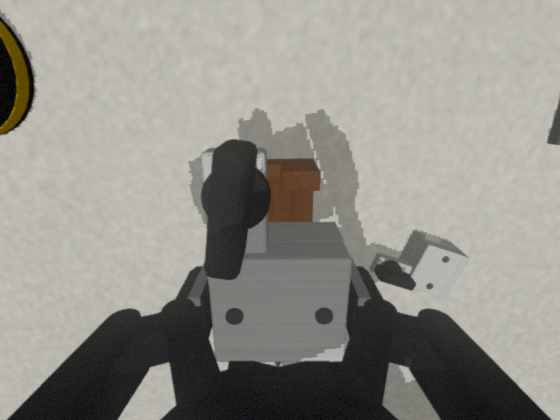

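View pics/s4_z.png

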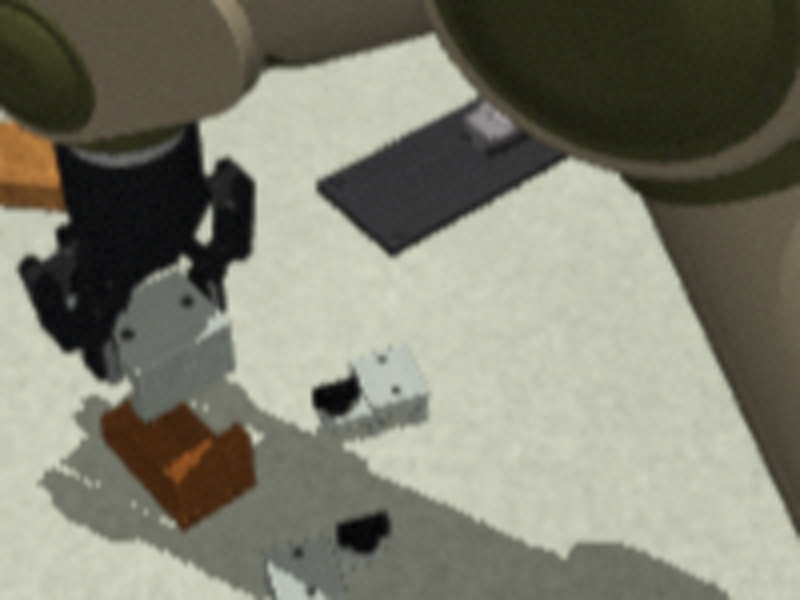

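```bash
python3 -c "
from h import *
plan([450,-95,215],-98)
"
```

```text
t 6.25 pos [504.4 233.7 170.9] yaw_y -97.95 j6 1.93 F [ 0.5 -0.9 -5.9] w 0.71 down [-2.e-03 -4.e-04 -1.e+00]
shift cm [-0.85 33.31 -4.39] turn 0.05
```

>>> apply_moves([
  [0,2,-1.5,0],
  [0,4,-1.5,0],
  [0,4.5,-1.4,0],
  [-0.2,4.5,0,0],
  [-0.3,4.5,0,0],
  [-0.3,4.5,0,0],
  [0,4.5,0,0],
  [0,3,0,0],
])

```text
time_s: 7.05
eef_pos: [452.6, -79.4, 215.3]
ee_rot: [-0.0, 0.998, -0.07, -0.001]
force: [0.3, 0.2, -4.8]
grip_width: 0.714
```

>>> apply_moves([
  [0,1.5,0,0],
  [0,0,0,0],
  [0,0,0,0],
  [0,0,0,0],
])

```text
time_s: 7.45
eef_pos: [451.3, -91.0, 215.6]
ee_rot: [-0.0, 0.998, -0.069, -0.0]
force: [0.1, -0.3, -5.4]
grip_width: 0.713
```

```bash
python3 -c "
from h import *
c=snap('wrist','w5');plan([450,-95,215],-98)
"
```

```text
t 7.5 pos [451.4 -91.  215.7] yaw_y -97.88 j6 1.25 F [-0.7  0.4 -5. ] w 0.711 down [-5.e-04  4.e-04 -1.e+00]
shift cm [-0.08  0.41  0.07] turn 0.12
```

View pics/w5.png

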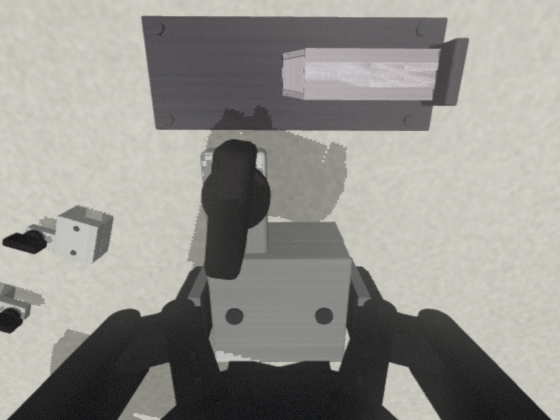

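```bash
python3 -c "
from h import *
c=load('w5'); u=cv2.resize(c['img'][0:140,130:480],(800,320),interpolation=cv2.INTER_CUBIC)
v=cv2.resize(c['img'][210:370,190:370],(640,569),interpolation=cv2.INTER_CUBIC)
cv2.imwrite('pics/w5a.png',u[:,:,::-1]);cv2.imwrite('pics/w5b.png',v[:,:,::-1])
"
```

```text
(no output)
```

View pics/w5a.png

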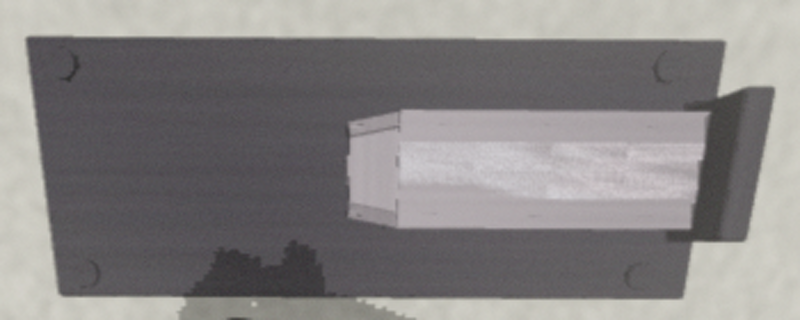

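View pics/w5b.png

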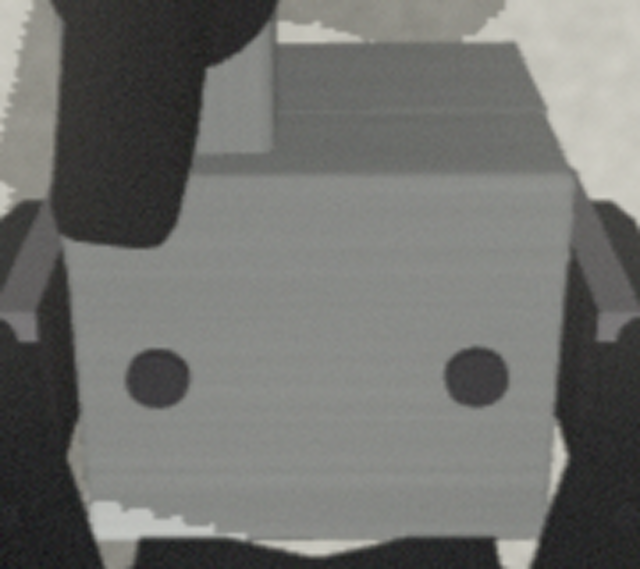

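```bash
python3 -c "
from h import *
c=load('w5'); s=800/350
P=np.array(zq(c,[(28,38),(724,41),(684,297),(61,294)],130,0,s,10)); print('plate',P,np.linalg.norm(np.roll(P,-1,0)-P,axis=1))
Q=np.array(zq(c,[(400,110),(710,111),(691,229),(400,228)],130,0,s,30)); print('rail',Q,np.linalg.norm(np.roll(Q,-1,0)-Q,axis=1))
T=np.array(zq(c,[(348,123),(348,217)],130,0,s,30));print('tip',T,T.mean(0))
S=np.array(zq(c,[(773,88),(746,241)],130,0,s,50));print('stop',S,S.mean(0))
for d in (P[1]-P[0],P[2]-P[3],Q[1]-Q[0],Q[2]-Q[3]): print(np.degrees(np.arctan2(d[1],d[0])))
H=np.array(zq(c,[(157.5,378),(476,378)],190,210,640/180,177.3)); print('holes',H,H.mean(0),np.linalg.norm(H[1]-H[0]),np.degrees(np.arctan2(*(H[1]-H[0])[1::-1])), 'tcp',readout.sense()['eef_pos'])
"
```

```text
plate [[ 616.7   -1.    10. ]
 [ 581.5 -246.1   10. ]
 [ 493.7 -234.5   10. ]
 [ 529.2   11.6   10. ]] [247.61472089  88.56297195 248.64726019  88.40254521]
rail [[ 572.7 -127.6   30. ]
 [ 557.8 -231.9   30. ]
 [ 520.4 -226.7   30. ]
 [ 535.1 -123.4   30. ]] [105.3589104   37.75976695 104.34069197  37.83384728]
tip [[ 571.2 -109.5   30. ]
 [ 541.4 -105.5   30. ]] [ 556.3 -107.5   30. ]
stop [[ 559.8 -240.9   50. ]
 [ 515.2 -235.2   50. ]] [ 537.5  -238.05   50.  ]
-98.17264304733094
-98.20831290211612
-98.13010235415604
-98.09903931598878
holes [[ 448.1  -69.6  177.3]
 [ 442.6 -109.7  177.3]] [445.35 -89.65 177.3 ] 40.47542464261494 -97.80979385591095 tcp [451.37658091 -91.03759977 215.67438419]
```

```bash
python3 -c "
from h import *
plan([572.6,-32,135],-98.2)
"
```

```text
t 7.5 pos [451.4 -91.  215.7] yaw_y -97.88 j6 1.25 F [-0.7  0.4 -5. ] w 0.711 down [-5.e-04  4.e-04 -1.e+00]
shift cm [11.2  -7.51  8.06] turn 0.32
```

>>> apply_moves([
  [2,-1.3,1,0.3],
  [3,-2,2,0],
  [3,-2,2,0],
  [2.2,-1.5,2,0],
  [1,-0.7,1,0],
  [0,0,0,0],
  [0,0,0,0],
  [0,0,0,0],
])

```text
time_s: 8.3
eef_pos: [572.6, -33.8, 136.7]
ee_rot: [0.0, 0.997, -0.072, 0.0]
force: [-1.1, 0.2, -4.5]
grip_width: 0.714
```

```bash
python3 -c "
from h import *
plan([572.6,-32,91.5],-98.2)
"
```

```text
t 8.3 pos [572.6 -33.8 136.7] yaw_y -98.25 j6 1.45 F [-1.1  0.2 -4.5] w 0.714 down [ 8.e-04 -3.e-04 -1.e+00]
shift cm [-0.03 -0.17  4.52] turn -0.05
```

>>> apply_moves([
  [0,-0.1,1.5,0],
  [0,0,1.5,0],
  [0,0,1,0],
  [0,0,0.4,0],
  [0,0,0,0],
  [0,0,0,0],
])

```text
time_s: 8.9
eef_pos: [573.3, -32.8, 92.6]
ee_rot: [0.0, 0.997, -0.072, 0.001]
force: [-0.0, 0.3, -5.5]
grip_width: 0.714
```

```bash
python3 -c "
from h import *
plan([572.6,-32,91.5],-98.2)
"
```

```text
t 8.9 pos [573.3 -32.8  92.6] yaw_y -98.26 j6 1.45 F [-0.   0.3 -5.5] w 0.714 down [ 1.1e-03 -2.0e-04 -1.0e+00]
shift cm [-0.08 -0.07  0.11] turn -0.06
```

>>> apply_moves([
  [-0.05,0,0.1,0],
  [0,0,0.1,0],
  [0,0,0,0],
])

```text
time_s: 9.2
eef_pos: [572.7, -32.6, 90.6]
ee_rot: [0.0, 0.997, -0.072, 0.0]
force: [-3.2, -0.2, 2.0]
grip_width: 0.713
```

>>> apply_moves([
  [0,0,0,0],
  [0,0,0,0],
  [0,0,0,0],
  [0,0,0,0],
  [0,0,0,0],
], grip=8.54)

```text
time_s: 9.7
eef_pos: [572.6, -32.6, 89.9]
ee_rot: [0.0, 0.997, -0.072, 0.0]
force: [-0.1, -0.2, 0.1]
grip_width: 1.0
```

>>> apply_moves([
  [0,0,-1.5,0],
  [0,0,-2.5,0],
  [0,0,-3,0],
  [0,0,-3,0],
  [0,0,-3,0],
  [0,0,0,0],
  [0,0,0,0],
])

```text
time_s: 10.4
eef_pos: [572.5, -32.6, 220.9]
ee_rot: [0.0, 0.997, -0.072, 0.001]
force: [-0.4, 0.1, -1.0]
grip_width: 0.995
```

```bash
python3 -c "
from h import *
c=snap('wrist','w6');plan([572.6,-32,91.5],-8.2)
"
```

```text
t 10.45 pos [572.2 -32.5 219.8] yaw_y -98.25 j6 1.45 F [ 0.   0.2 -0.7] w 0.997 down [-5.e-04  2.e-04 -1.e+00]
shift cm [ 0.04 -0.05 12.83] turn -90.05
```

View pics/w6.png

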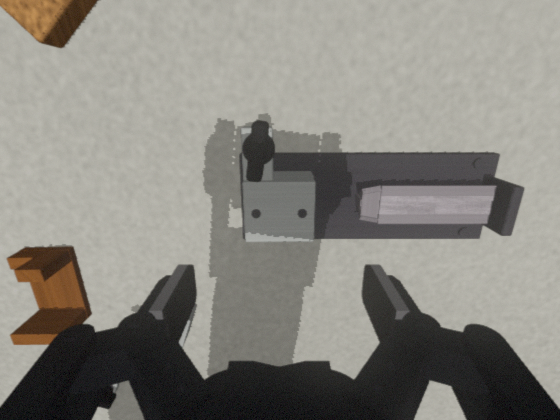

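```bash
python3 -c "
from h import *
c=load('w6'); u=cv2.resize(c['img'][110:260,230:530],(800,400),interpolation=cv2.INTER_CUBIC)
cv2.imwrite('pics/w6a.png',u[:,:,::-1])
"
```

```text
(no output)
```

View pics/w6a.png

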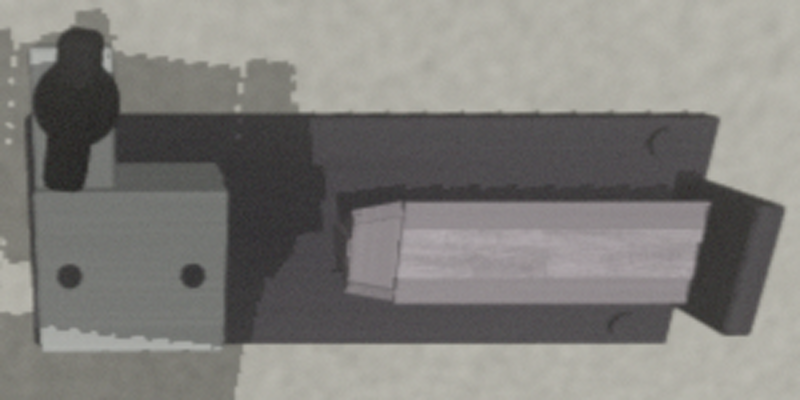

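```bash
python3 -c "
from h import *
c=load('w6'); s=800/300; a=np.radians(-98.15); u=np.array([np.cos(a),np.sin(a)]); n=np.array([-u[1],u[0]])
f=lambda pts,z:[(round(p[:2]@u,1),round(p[:2]@n,1)) for p in zq(c,pts,230,110,s,z)]
print('car',f([(36,191),(227,191),(222,350),(42,347)],52)); print('holes',f([(69,276),(193,276)],52))
print('rail',f([(405,202),(709,203),(686,304),(396,303)],30),'tip',f([(353,209),(347,292)],30))
print('plate',f([(28,116),(718,117),(666,343)],10),'stop',f([(783,208),(749,334)],50))
H=zq(c,[(69,276),(193,276)],230,110,s,52);d=H[1]-H[0];print(np.degrees(np.arctan2(d[1],d[0])))
"
```

```text
car [(np.float64(-79.4), np.float64(594.6)), (np.float64(-19.3), np.float64(594.4)), (np.float64(-18.9), np.float64(539.2)), (np.float64(-79.6), np.float64(540.5))]
holes [(np.float64(-69.7), np.float64(565.9)), (np.float64(-29.3), np.float64(565.9))]
rail [(np.float64(45.0), np.float64(584.7)), (np.float64(149.8), np.float64(584.1)), (np.float64(150.6), np.float64(546.5)), (np.float64(45.9), np.float64(547.1))] tip [(np.float64(27.3), np.float64(582.3)), (np.float64(27.9), np.float64(551.4))]
plate [(np.float64(-86.4), np.float64(611.4)), (np.float64(160.7), np.float64(610.5)), (np.float64(161.7), np.float64(521.5))] stop [(np.float64(158.7), np.float64(587.9)), (np.float64(159.0), np.float64(543.8))]
-98.2503872289056
```

```bash
cat >> h.py <<'E'
_a=np.radians(-98.15); U=np.array([np.cos(_a),np.sin(_a)]); N=np.array([-U[1],U[0]])
def W(s,l,z): p=s*U+l*N; return [p[0],p[1],z]
def SL(p): return round(p[:2]@U,1),round(p[:2]@N,1)
E
python3 -c "
from h import *
plan(W(-35.5,566.4,150),-8.15)
R=toolR()
a=np.radians(-8.15); Rn=np.array([[np.cos(a+np.pi/2),np.cos(a),0],[np.sin(a+np.pi/2),np.sin(a),0],[0,0,-1]]); print(Rn.T@(np.array(W(-35.5,566.4,150))-readout.sense()['eef_pos']))
"
```

```text
t 10.45 pos [572.2 -32.5 219.8] yaw_y -98.25 j6 1.45 F [ 0.   0.2 -0.7] w 0.997 down [-5.e-04  2.e-04 -1.e+00]
shift cm [-0.46  1.35  6.98] turn -90.1
[-13.46257561  -4.65936261  69.77487287]
```

>>> apply_moves([
  [0,0,0,-8.5],
  [0,0,0,-8.5],
  [0,0,0,-8.5],
  [0,0,0,-8.5],
  [0,0,0,-8.5],
  [0,0,0,-8.5],
  [0,0,0,-8.5],
  [0,0,0,-8.5],
])

```text
time_s: 11.25
eef_pos: [572.1, -32.5, 218.7]
ee_rot: [-0.001, 0.866, 0.501, -0.001]
force: [-0.0, 0.1, 0.5]
grip_width: 0.999
```

>>> apply_moves([
  [0,0,0,-8.5],
  [0,0,0,-8.5],
  [0,0,0,-5.1],
  [-0.7,-0.2,3.5,0],
  [-0.65,-0.25,3.5,0],
  [0,0,0,0],
  [0,0,0,0],
])

```text
time_s: 11.95
eef_pos: [566.2, -45.2, 150.1]
ee_rot: [-0.001, 0.756, 0.655, -0.0]
force: [-0.0, -0.0, 0.7]
grip_width: 1.0
```

```bash
python3 -c "
from h import *
c=snap('wrist','w7');plan(W(-35.5,566.4,92),-8.15)
"
```

```text
t 12.0 pos [566.8 -45.3 151.1] yaw_y -8.15 j6 -0.14 F [ 0.3 -0.1  0.1] w 0.999 down [ 1.3e-03 -3.0e-04 -1.0e+00]
shift cm [-0.   -0.11  5.91] turn 0.0
```

View pics/w7.png

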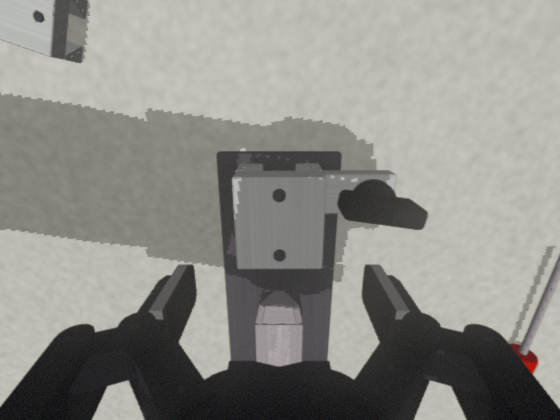

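>>> apply_moves([
  [0,-0.1,2.5,0],
  [0,0,2,0],
  [0,0,1.4,0],
  [0,0,0,0],
  [0,0,0,0],
])

```text
time_s: 12.5
eef_pos: [565.8, -45.2, 92.1]
ee_rot: [0.001, 0.756, 0.655, 0.0]
force: [0.5, 0.6, -0.1]
grip_width: 0.999
```

>>> apply_moves([
  [0,0,0,0],
  [0,0,0,0],
  [0,0,0,0],
  [0,0,0,0],
  [0,0,0,0],
  [0,0,0,0],
  [0,0,0,0],
  [0,0,0,0],
], grip=5.0, force=40)

```text
time_s: 13.3
eef_pos: [565.7, -45.3, 92.0]
ee_rot: [0.001, 0.756, 0.655, 0.0]
force: [-1.4, 0.6, 5.6]
grip_width: 0.653
```

```bash
python3 -c "
from h import *
c=snap('wrist','w8');plan(W(-35.5,566.4,92),-8.15); print(SL(readout.sense()['eef_pos']))
"
```

```text
t 13.35 pos [565.7 -45.3  92. ] yaw_y -8.15 j6 -0.14 F [-0.8 -0.2  5.8] w 0.648 down [ 1.7e-03 -5.0e-04 -1.0e+00]
shift cm [0.01 0.   0.  ] turn -0.0
(np.float64(-35.4), np.float64(566.4))
```

View pics/w8.png

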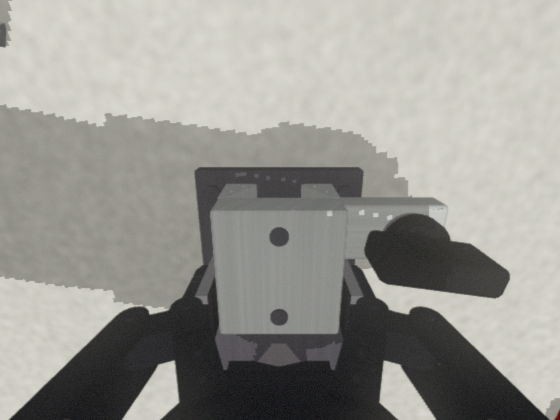

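>>> apply_moves([
  [0,0,-0.06,0],
  [-0.5,-0.05,0,0],
  [-1,0,0,0],
  [-1,0,0,0],
  [-1,0,0,0],
  [-0.5,0,0,0],
  [0,0,0,0],
  [0,0,0,0],
], force=60)

```text
time_s: 14.15
eef_pos: [559.2, -85.7, 92.1]
ee_rot: [0.001, 0.756, 0.655, -0.0]
force: [-0.9, -2.1, 5.6]
grip_width: 0.646
```

```bash
python3 -c "
from h import *
c=snap('wrist','w9');plan(W(0,566,92),-8.15); print(SL(readout.sense()['eef_pos']))
"
```

```text
t 14.2 pos [559.1 -85.7  92.1] yaw_y -8.18 j6 -0.22 F [-1.3 -3.1  5.4] w 0.641 down [ 9.0e-04 -1.2e-03 -1.0e+00]
shift cm [0.55 0.04 0.01] turn -0.03
(np.float64(5.5), np.float64(565.6))
```

View pics/w9.png

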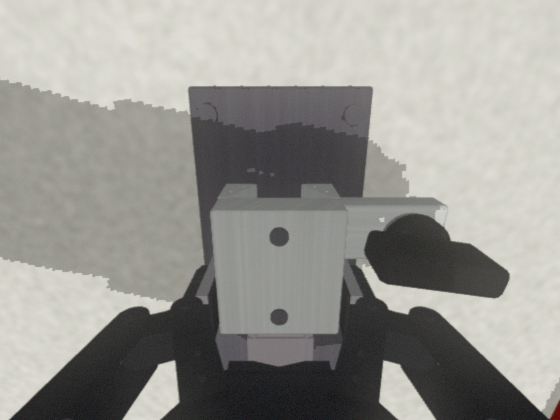

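```bash
python3 -c "
from h import *
c=load('w9')
for p in [(190.5,90),(372.5,90),(194,150),(368.5,150)]: print(SL(onz(c,*p,10)))
for p in [(279,237),(279,317)]: print('hole',SL(onz(c,*p,52)))
for p in [(250,345),(313,345)]: print('rail?',SL(onz(c,*p,30)))
"
```

```text
(np.float64(-85.9), np.float64(522.9))
(np.float64(-85.8), np.float64(611.0))
(np.float64(-57.1), np.float64(521.8))
(np.float64(-56.9), np.float64(611.9))
hole (np.float64(-27.5), np.float64(565.5))
hole (np.float64(13.0), np.float64(565.5))
rail? (np.float64(50.9), np.float64(548.9))
rail? (np.float64(51.0), np.float64(585.0))
```

>>> apply_moves([
  [-0.3,0.06,0,0],
  [-0.4,0,0,0],
  [-0.4,0,0,0],
  [-0.5,0,0,0],
  [-0.5,0,0,0],
  [-0.5,0,0,0],
  [0,0,0,0],
])

```text
time_s: 14.9
eef_pos: [556.1, -111.0, 92.1]
ee_rot: [0.0, 0.756, 0.655, 0.0]
force: [-1.0, 0.9, 5.9]
grip_width: 0.646
```

```bash
python3 -c "
from h import *
plan(W(0,566,92),-8.15); print(SL(readout.sense()['eef_pos']),readout.sense()['wrist_torque'])
"
```

```text
t 14.9 pos [ 556.1 -111.    92.1] yaw_y -8.17 j6 -0.26 F [-1.   0.9  5.9] w 0.646 down [ 1.e-03 -1.e-04 -1.e+00]
shift cm [ 3.11 -0.02  0.01] turn -0.02
(np.float64(31.1), np.float64(566.2)) [ 0.14090022 -0.03878408 -0.0029459 ]
```

>>> apply_moves([
  [-0.7,0,0,0],
  [-1,0,0,0],
  [-1.2,0,0,0],
  [-1.2,0,0,0],
  [-1.2,0,0,0],
  [-1.2,0,0,0],
  [-0.5,0,0,0],
  [0,0,0,0],
])

```text
time_s: 15.7
eef_pos: [546.0, -180.8, 92.1]
ee_rot: [0.001, 0.756, 0.655, 0.0]
force: [-1.0, -2.5, 4.7]
grip_width: 0.642
```

```bash
python3 -c "
from h import *
plan(W(0,566,92),-8.15); print(SL(readout.sense()['eef_pos']),readout.sense()['wrist_torque'])
"
```

```text
t 15.7 pos [ 546.  -180.8   92.1] yaw_y -8.19 j6 -0.38 F [-1.  -2.5  4.7] w 0.642 down [ 9.e-04 -8.e-04 -1.e+00]
shift cm [10.16 -0.02  0.  ] turn -0.04
(np.float64(101.6), np.float64(566.2)) [-0.31717809  0.06178638 -0.10980217]
```

Smooth; about 31 mm to go.

>>> apply_moves([
  [-0.8,0,0,0],
  [-0.8,0,0,0],
  [-0.6,0,0,0],
  [-0.3,0,0,0],
  [0,0,0,0],
])

```text
time_s: 16.2
eef_pos: [542.6, -205.0, 92.1]
ee_rot: [0.0, 0.756, 0.655, 0.0]
force: [-0.4, 1.8, 6.2]
grip_width: 0.646
```

>>> apply_moves([
  [-0.2,0,0,0],
  [-0.2,0,0,0],
  [0,0,0,0],
])

```text
time_s: 16.5
eef_pos: [542.1, -208.5, 92.1]
ee_rot: [0.0, 0.756, 0.655, 0.0]
force: [0.5, 4.6, 5.8]
grip_width: 0.644
```

```bash
python3 -c "
from h import *
plan(W(0,566,92),-8.15); print(SL(readout.sense()['eef_pos']),readout.sense()['wrist_torque'])
"
```

```text
t 16.5 pos [ 542.1 -208.5   92.1] yaw_y -8.15 j6 -0.43 F [0.5 4.6 5.8] w 0.644 down [ 9.e-04  3.e-04 -1.e+00]
shift cm [ 1.295e+01 -1.000e-02  1.000e-02] turn -0.0
(np.float64(129.5), np.float64(566.1)) [ 0.53455139 -0.16034267  0.05002098]
```

>>> apply_moves([
  [-0.15,0,0,0],
  [0,0,0,0],
])

```text
time_s: 16.7
eef_pos: [541.9, -209.9, 92.1]
ee_rot: [0.0, 0.756, 0.655, 0.0]
force: [0.7, 4.0, 7.6]
grip_width: 0.646
```

>>> apply_moves([
  [-0.15,0,0,0],
  [0,0,0,0],
])

```text
time_s: 16.9
eef_pos: [541.7, -211.3, 92.1]
ee_rot: [0.0, 0.756, 0.655, 0.0]
force: [0.5, 4.9, 7.9]
grip_width: 0.646
```

>>> apply_moves([
  [-0.15,0,0,0],
  [0,0,0,0],
])

```text
time_s: 17.1
eef_pos: [541.5, -212.4, 92.1]
ee_rot: [-0.0, 0.756, 0.655, 0.001]
force: [1.3, 7.7, 7.1]
grip_width: 0.647
```

>>> apply_moves([
  [-0.15,0,0,0],
  [0,0,0,0],
])

```text
time_s: 17.3
eef_pos: [541.5, -212.5, 92.1]
ee_rot: [-0.001, 0.756, 0.655, 0.001]
force: [3.4, 15.7, 9.6]
grip_width: 0.646
```

>>> apply_moves([
  [-0.15,0,0,0],
  [0,0,0,0],
  [0,0,0,0],
])

```text
time_s: 17.6
eef_pos: [541.5, -212.7, 92.1]
ee_rot: [-0.002, 0.756, 0.655, 0.002]
force: [4.2, 23.3, 10.6]
grip_width: 0.647
```

```bash
python3 -c "
from h import *
plan(W(0,566,92),-8.15); print(SL(readout.sense()['eef_pos']),readout.sense()['wrist_torque'])
c=snap('wrist','w10')
c=snap('scene','s10');c=c['img'][190:320,180:360];cv2.imwrite('pics/s10_z.png',cv2.resize(c,(800,578),interpolation=cv2.INTER_CUBIC)[:,:,::-1])
"
```

```text
t 17.6 pos [ 541.5 -212.7   92.1] yaw_y -8.14 j6 -0.44 F [ 4.2 23.3 10.6] w 0.647 down [ 9.0e-04  5.6e-03 -1.0e+00]
shift cm [ 1.338e+01 -1.000e-02  9.000e-02] turn 0.01
(np.float64(133.8), np.float64(566.2)) [ 3.1898077  -0.96050541 -0.10080925]
```

View pics/w10.png

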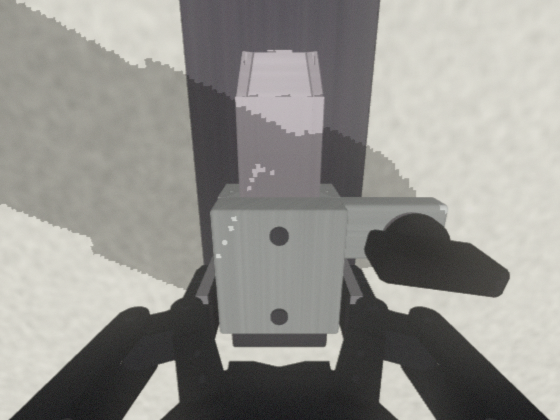

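View pics/s10_z.png

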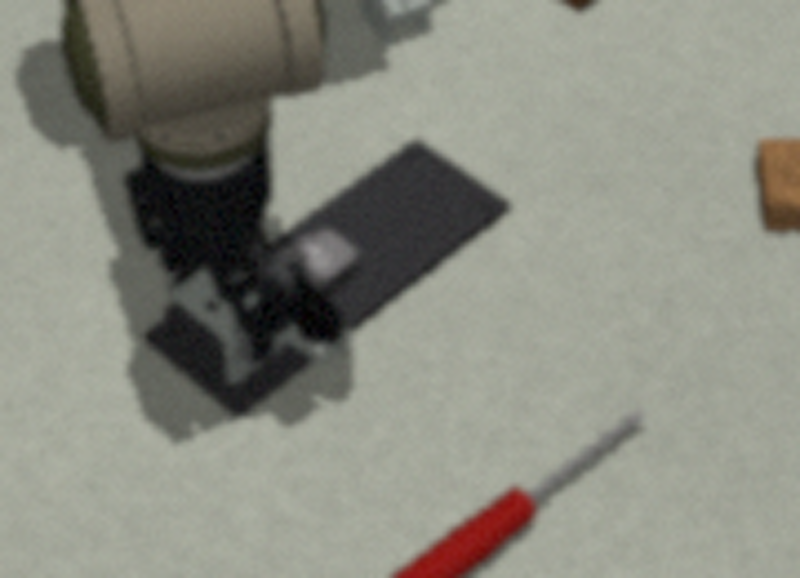

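>>> apply_moves([
  [0.2,0,0,0],
  [0,0,0,0],
])

```text
time_s: 17.9
eef_pos: [541.5, -212.5, 92.1]
ee_rot: [-0.001, 0.756, 0.655, 0.001]
force: [3.5, 12.8, 8.1]
grip_width: 0.648
```

>>> apply_moves([
  [0,0,0,0],
  [0,0,0,0],
  [0,0,0,0],
  [0,0,0,0],
  [0,0,0,0],
], grip=8.54)

```text
time_s: 18.4
eef_pos: [541.0, -214.1, 91.4]
ee_rot: [-0.0, 0.756, 0.655, -0.0]
force: [0.3, -0.1, 0.5]
grip_width: 1.001
```

>>> apply_moves([
  [0,0,-1.5,0],
  [0,0,-2.5,0],
  [0,0,-3,0],
  [0,0,-2,0],
  [0,0,0,0],
  [0,0,0,0],
])

```text
time_s: 19.0
eef_pos: [541.0, -213.9, 182.0]
ee_rot: [0.0, 0.756, 0.655, 0.0]
force: [-1.0, 0.1, -0.7]
grip_width: 1.001
```

```bash
python3 -c "
from h import *
c=snap('wrist','w11');plan(W(0,566,92),-8.15); print(SL(readout.sense()['eef_pos']))
"
```

```text
t 19.05 pos [ 540.8 -213.8  181.2] yaw_y -8.15 j6 -0.44 F [-0.3  0.2 -0.1] w 1.002 down [-7.e-04  5.e-04 -1.e+00]
shift cm [13.49  0.04  8.92] turn -0.0
(np.float64(135.0), np.float64(565.7))
```

View pics/w11.png

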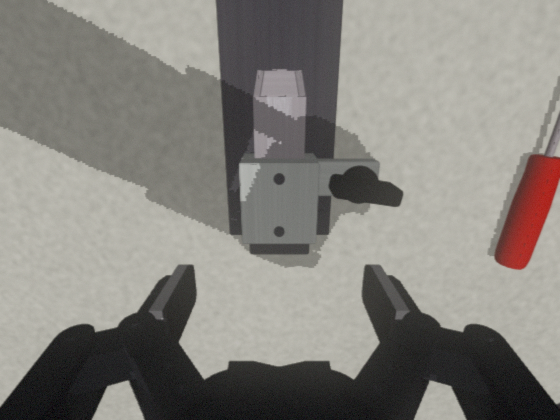

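```bash
python3 -c "
from h import *
c=load('w11')
for p in [(279,179),(279,231.5)]: print('hole',SL(onz(c,*p,52)))
for p in [(240,248),(317,248)]: print('edge',SL(onz(c,*p,52)))
for p in [(251,244),(309,244)]: print('stop near top',SL(onz(c,*p,50)))
print('knob ends z78',[SL(onz(c,*p,78)) for p in [(333,184),(402,194)]],'centre',SL(onz(c,360,184,70)), proj(c,W(103.2,622,70)))
u=cv2.resize(c['img'][140:260,220:420],(800,480),interpolation=cv2.INTER_CUBIC);cv2.imwrite('pics/w11a.png',u[:,:,::-1])
"
```

```text
hole (np.float64(99.8), np.float64(565.9))
hole (np.float64(139.9), np.float64(565.9))
edge (np.float64(153.6), np.float64(536.2))
edge (np.float64(153.7), np.float64(594.8))
stop near top (np.float64(151.2), np.float64(544.5))
stop near top (np.float64(151.3), np.float64(588.8))
knob ends z78 [(np.float64(96.5), np.float64(599.0)), (np.float64(102.9), np.float64(642.2))] centre (np.float64(98.6), np.float64(617.9)) [365.77361731 190.81826724]
```

View pics/w11a.png

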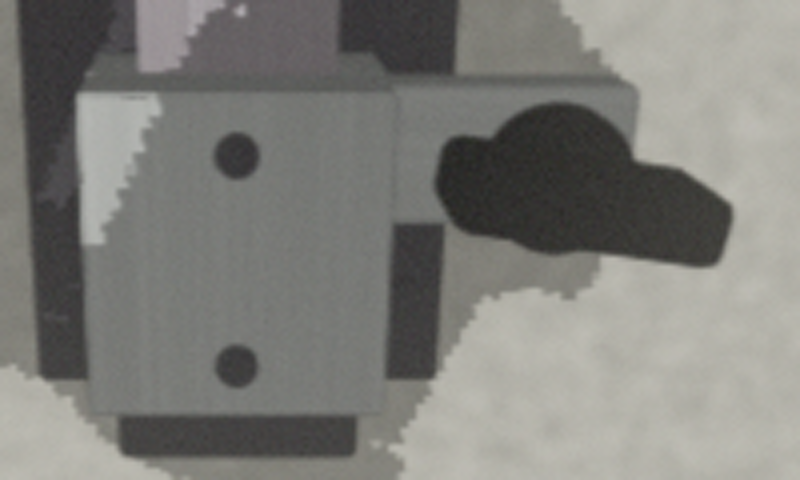

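>>> apply_moves([
  [1,2,0,0],
  [1.1,2,0,0],
  [1.05,1.6,0,0],
  [0,0,0,-8],
  [0,0,0,-8],
  [0,0,0,-8],
  [0,0,0,-8],
  [0,0,0,-8],
], grip=5.0)

```text
time_s: 19.85
eef_pos: [600.6, -190.6, 180.2]
ee_rot: [-0.001, 0.483, 0.875, -0.0]
force: [-0.3, 0.1, 0.3]
grip_width: 0.582
```

>>> apply_moves([
  [0,0,0,-8],
  [0,0,0,-8],
  [0,0,0,-8],
  [0,0,0,-8],
  [0,0,0,-8],
  [0,0,0,0],
  [0,0,0,0],
])

```text
time_s: 20.55
eef_pos: [600.8, -190.6, 180.7]
ee_rot: [-0.001, 0.16, 0.987, 0.0]
force: [0.1, 0.0, 0.2]
grip_width: 0.586
```

```bash
python3 -c "
from h import *
c=snap('wrist','w12');plan(W(103.5,622,128),72); print(SL(readout.sense()['eef_pos'])); print(proj(c,W(103.5,622,78)))
print([SL(onz(load('w11'),*p,78)) for p in [(330,186),(402,200)]])
"
```

```text
t 20.6 pos [ 600.9 -190.7  180.9] yaw_y 71.65 j6 -1.74 F [-0.2 -0.2  0.2] w 0.587 down [-9.e-04  5.e-04 -1.e+00]
shift cm [-0.02  0.01  5.29] turn -0.35
(np.float64(103.6), np.float64(621.8))
[278.16686649 241.98950873]
[(np.float64(97.8), np.float64(597.2)), (np.float64(106.9), np.float64(642.8))]
```

View pics/w12.png

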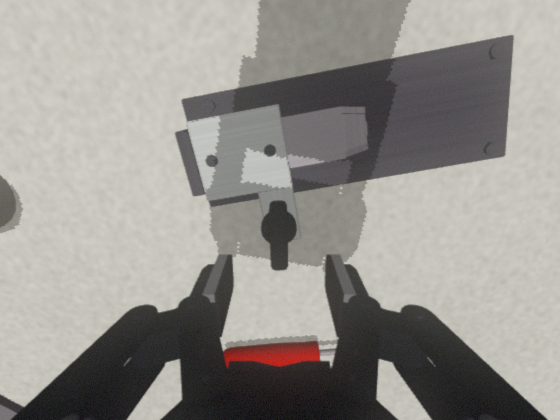

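>>> apply_moves([
  [0,0,2,0],
  [0,0,2,0],
  [0,0,1.25,0],
  [0,0,0,0],
  [0,0,0,0],
])

```text
time_s: 21.1
eef_pos: [601.2, -190.8, 129.5]
ee_rot: [0.0, 0.158, 0.987, -0.0]
force: [-0.4, 0.0, 0.1]
grip_width: 0.585
```

>>> apply_moves([
  [0,0,0,0],
  [0,0,0,0],
  [0,0,0,0],
  [0,0,0,0],
  [0,0,0,0],
  [0,0,0,0],
  [0,0,0,0],
  [0,0,0,0],
], grip=1.0, force=30)

```text
time_s: 21.9
eef_pos: [601.3, -191.0, 129.6]
ee_rot: [0.001, 0.158, 0.987, -0.0]
force: [-0.2, -1.0, 6.4]
grip_width: 0.13
```

```bash
python3 -c "
from h import *
c=snap('wrist','w13');plan(W(103.5,622,128),72); print(SL(readout.sense()['eef_pos']))
"
```

```text
t 21.95 pos [ 601.3 -190.9  129.6] yaw_y 71.85 j6 -1.75 F [ 0.6 -1.2  5.2] w 0.128 down [ 1.3e-03 -8.0e-04 -1.0e+00]
shift cm [0.04 0.02 0.16] turn -0.15
(np.float64(103.8), np.float64(622.3))
```

View pics/w13.png

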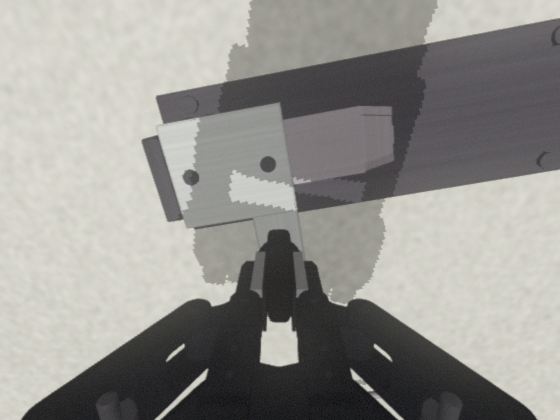

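>>> apply_moves([
  [0,0,0,4],
  [0,0,0,7],
  [0,0,0,7],
  [0,0,0,7],
  [0,0,0,7],
  [0,0,0,7],
  [0,0,0,0],
  [0,0,0,0],
])

```text
time_s: 22.75
eef_pos: [601.2, -190.9, 129.6]
ee_rot: [0.001, 0.478, 0.878, -0.0]
force: [0.5, -1.5, 5.9]
grip_width: 0.13
```

```bash
python3 -c "
from h import *
plan(W(103.5,622,128),72); print(SL(readout.sense()['eef_pos']),readout.sense()['wrist_torque'])
"
```

```text
t 22.75 pos [ 601.2 -190.9  129.6] yaw_y 32.83 j6 -1.07 F [ 0.5 -1.5  5.9] w 0.13 down [ 1.e-03 -5.e-04 -1.e+00]
shift cm [ 0.03 -0.    0.16] turn -39.17
(np.float64(103.7), np.float64(622.2)) [-0.14164344  0.20832723 -0.04624322]
```

>>> apply_moves([
  [0,0,0,7],
  [0,0,0,7],
  [0,0,0,7],
  [0,0,0,5],
  [0,0,0,0],
  [0,0,0,0],
])

```text
time_s: 23.35
eef_pos: [601.2, -191.0, 129.6]
ee_rot: [0.001, 0.664, 0.748, 0.0]
force: [-0.7, -0.1, 6.6]
grip_width: 0.132
```

>>> apply_moves([
  [0,0,0,3],
  [0,0,0,2],
  [0,0,0,0],
])

```text
time_s: 23.65
eef_pos: [601.2, -191.0, 129.6]
ee_rot: [0.001, 0.696, 0.718, -0.0]
force: [-1.3, -1.0, 6.1]
grip_width: 0.134
```

```bash
python3 -c "
from h import *
plan(W(103.5,622,128),1.6); print(SL(readout.sense()['eef_pos']),readout.sense()['wrist_torque'])
"
```

```text
t 23.65 pos [ 601.2 -191.   129.6] yaw_y 1.79 j6 -0.52 F [-1.3 -1.   6.1] w 0.134 down [ 8.e-04 -8.e-04 -1.e+00]
shift cm [ 0.04 -0.01  0.16] turn 0.19
(np.float64(103.9), np.float64(622.2)) [-0.25005378  0.22859127 -0.01678981]
```

>>> apply_moves([
  [0,0,0,2],
  [0,0,0,2],
  [0,0,0,0],
])

```text
time_s: 23.95
eef_pos: [601.2, -191.4, 129.6]
ee_rot: [0.001, 0.72, 0.694, -0.0]
force: [0.2, -3.4, 4.6]
grip_width: 0.132
```

```bash
python3 -c "
from h import *
plan(W(103.5,622,128),1.6); print(SL(readout.sense()['eef_pos']),readout.sense()['wrist_torque'])
"
```

```text
t 23.95 pos [ 601.2 -191.4  129.6] yaw_y -2.16 j6 -0.45 F [ 0.2 -3.4  4.6] w 0.132 down [ 0.001  -0.0018 -1.    ]
shift cm [ 0.08 -0.02  0.16] turn -3.76
(np.float64(104.2), np.float64(622.3)) [-0.69295821  0.13298801  0.32113568]
```

>>> apply_moves([
  [0,0,0,2],
  [0,0,0,0],
])

```text
time_s: 24.15
eef_pos: [601.5, -191.8, 129.8]
ee_rot: [0.002, 0.732, 0.681, -0.0]
force: [0.9, -6.8, 3.3]
grip_width: 0.133
```

```bash
python3 -c "
from h import *
plan(W(103.5,622,128),1.6); print(SL(readout.sense()['eef_pos']),readout.sense()['wrist_torque'])
"
```

```text
t 24.15 pos [ 601.5 -191.8  129.8] yaw_y -4.12 j6 -0.42 F [ 0.9 -6.8  3.3] w 0.133 down [ 0.0023 -0.003  -1.    ]
shift cm [ 0.12 -0.06  0.18] turn -5.72
(np.float64(104.6), np.float64(622.6)) [-1.046587   -0.20164047  0.56622401]
```

>>> apply_moves([
  [0,0,0,0],
  [0,0,0,0],
  [0,0,0,0],
  [0,0,0,0],
  [0,0,0,0],
  [0,0,0,0],
], grip=5.0)

```text
time_s: 24.75
eef_pos: [601.0, -190.7, 128.9]
ee_rot: [-0.0, 0.732, 0.681, 0.0]
force: [-0.4, -0.3, -0.0]
grip_width: 0.583
```

>>> apply_moves([
  [0,0,-2,0],
  [0,0,-3,0],
  [-2,0,-2,0],
  [-3,0,0,0],
  [-2,0,0,0],
  [0,0,0,0],
  [0,0,0,0],
])

```text
time_s: 25.45
eef_pos: [595.7, -260.4, 198.2]
ee_rot: [-0.001, 0.732, 0.681, -0.0]
force: [-0.0, 0.6, -0.6]
grip_width: 0.584
```

```bash
python3 -c "
from h import *
plan(W(103.5,622,128),-8.15); c=snap('wrist','w14')
"
```

```text
t 25.45 pos [ 595.7 -260.4  198.2] yaw_y -4.19 j6 -0.52 F [-0.   0.6 -0.6] w 0.584 down [-0.0012  0.0012 -1.    ]
shift cm [6.99 0.03 7.02] turn 3.96
```

View pics/w14.png

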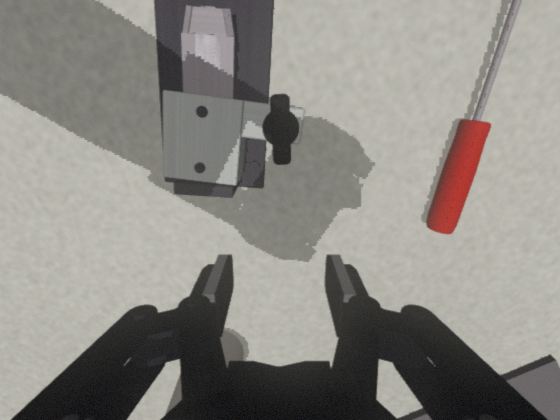

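```bash
python3 -c "
from h import *
c=load('w14')
H=[onz(c,*p,52) for p in [(202,112),(200,168)]]; d=H[1]-H[0]; print([SL(h) for h in H],np.degrees(np.arctan2(d[1],d[0])))
K=[onz(c,*p,78) for p in [(281,96),(282,162)]]; d=K[1]-K[0]; print([SL(h) for h in K],np.degrees(np.arctan2(d[1],d[0])))
u=cv2.resize(c['img'][70:210,130:330],(800,560),interpolation=cv2.INTER_CUBIC);cv2.imwrite('pics/w14a.png',u[:,:,::-1])
"
```

```text
[(np.float64(97.4), np.float64(566.9)), (np.float64(137.5), np.float64(564.7))] -101.2289138585927
[(np.float64(83.7), np.float64(621.5)), (np.float64(124.0), np.float64(625.0))] -93.160092497732
```

View pics/w14a.png

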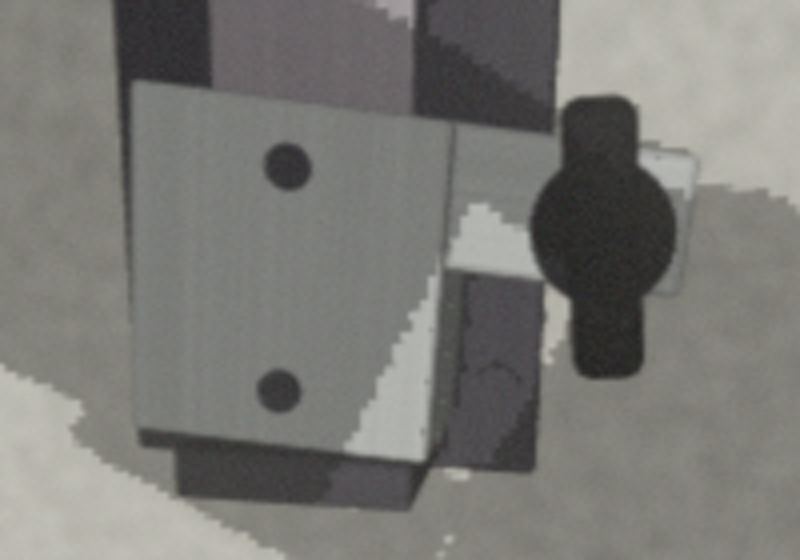

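```bash
python3 -c "
from h import *
plan(W(104.2,622.9,129),-3.2)
"
```

```text
t 25.5 pos [ 595.9 -259.9  198.3] yaw_y -4.14 j6 -0.52 F [-0.5  0.2 -0.2] w 0.585 down [-0.001   0.0011 -1.    ]
shift cm [6.86 0.11 6.94] turn -0.94
```

The tightening over-travel yawed the carriage about 3° and pulled it about 2 mm off the stop. I'll loosen the knob, push the carriage home again and retighten more gently.

>>> apply_moves([
  [3,0,0,-0.9],
  [3,0.1,0,0],
  [0.86,0,2,0],
  [0,0,3,0],
  [0,0,1.95,0],
  [0,0,0,0],
  [0,0,0,0],
])

```text
time_s: 26.2
eef_pos: [601.6, -191.6, 130.0]
ee_rot: [0.0, 0.727, 0.687, 0.0]
force: [-0.4, 0.2, 0.0]
grip_width: 0.583
```

>>> apply_moves([
  [0,0,0,0],
  [0,0,0,0],
  [0,0,0,0],
  [0,0,0,0],
  [0,0,0,0],
  [0,0,0,0],
], grip=1.0, force=25)

```text
time_s: 26.8
eef_pos: [601.8, -192.4, 130.4]
ee_rot: [0.001, 0.727, 0.687, 0.0]
force: [1.9, -1.0, 5.6]
grip_width: 0.138
```

```bash
python3 -c "
from h import *
plan(W(104.2,622.9,129),72);print(SL(readout.sense()['eef_pos']))
"
```

```text
t 26.8 pos [ 601.8 -192.4  130.4] yaw_y -3.24 j6 -0.44 F [ 1.9 -1.   5.6] w 0.138 down [ 0.002  -0.0012 -1.    ]
shift cm [ 0.1  -0.    0.14] turn -75.24
(np.float64(105.2), np.float64(623.0))
```

Loosen by 75°.

>>> apply_moves([
  [0,0,0,-5],
  [0,0,0,-8],
  [0,0,0,-8],
  [0,0,0,-8],
  [0,0,0,-8],
  [0,0,0,-8],
  [0,0,0,-8],
  [0,0,0,-8],
])

```text
time_s: 27.6
eef_pos: [601.9, -191.9, 130.5]
ee_rot: [0.001, 0.275, 0.961, 0.0]
force: [2.7, 2.7, 6.0]
grip_width: 0.133
```

>>> apply_moves([
  [0,0,0,-8],
  [0,0,0,-5],
  [0,0,0,0],
])

```text
time_s: 27.9
eef_pos: [601.9, -192.0, 130.5]
ee_rot: [0.001, 0.166, 0.986, 0.0]
force: [1.7, 0.1, 5.9]
grip_width: 0.13
```

>>> apply_moves([
  [0,0,0,0],
  [0,0,0,0],
  [0,0,0,0],
  [0,0,0,0],
], grip=5.0)

```text
time_s: 28.3
eef_pos: [601.1, -192.1, 129.2]
ee_rot: [-0.0, 0.167, 0.986, 0.0]
force: [0.2, -1.0, -0.5]
grip_width: 0.582
```

>>> apply_moves([
  [0,0,-2,0],
  [0,0,-3,0],
  [0,0,0,8],
  [0,0,0,8],
  [0,0,0,8],
  [0,0,0,8],
  [0,0,0,8],
  [0,0,0,8],
], grip=8.54)

```text
time_s: 29.1
eef_pos: [601.2, -192.1, 179.3]
ee_rot: [-0.0, 0.556, 0.831, -0.0]
force: [0.1, 0.1, 0.3]
grip_width: 1.0
```

>>> apply_moves([
  [0,0,0,8],
  [0,0,0,8],
  [0,0,0,8],
  [0,0,0,5],
  [0,0,0,0],
  [0,0,0,0],
])

```text
time_s: 29.7
eef_pos: [601.3, -192.1, 179.4]
ee_rot: [-0.0, 0.744, 0.668, -0.0]
force: [1.2, 1.0, 0.8]
grip_width: 0.999
```

```bash
python3 -c "
from h import *
plan(W(132,566,150),-8.15);print(SL(readout.sense()['eef_pos'])); c=snap('wrist','w15')
"
```

```text
t 29.7 pos [ 601.3 -192.1  179.4] yaw_y -6.12 j6 -0.39 F [1.2 1.  0.8] w 0.999 down [-2.e-04  1.e-04 -1.e+00]
shift cm [-2.5  -5.73  2.94] turn 2.03
(np.float64(105.0), np.float64(622.4))
```

View pics/w15.png

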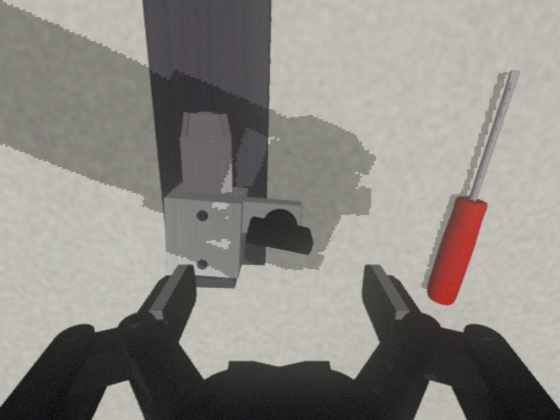

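```bash
python3 -c "
from h import *
c=load('w15')
H=[onz(c,*p,52) for p in [(202,216),(202,264.5)]]; d=H[1]-H[0]; print([SL(h) for h in H],np.degrees(np.arctan2(d[1],d[0])))
m=(H[0]+H[1])/2;a=SL(m)
plan(W(a[0]+13.5,566.2,92),-8.15)
R=toolR();t=np.radians(-2.03);D=R.T@(np.array(W(a[0]+13.5,566.2,92))-readout.sense()['eef_pos']);print('after turn +2:',Ro.from_rotvec([0,0,t]).as_matrix()@D)
"
```

```text
[(np.float64(98.3), np.float64(566.5)), (np.float64(138.3), np.float64(564.5))] -101.04285832194886
t 29.75 pos [ 601.3 -192.1  179.4] yaw_y -6.13 j6 -0.39 F [-0.7 -0.9 -0.2] w 0.997 down [-1.e-04  1.e-04 -1.e+00]
shift cm [-2.49 -5.71  8.74] turn 2.02
after turn +2: [-26.86004546 -56.22397699  87.43810083]
```

>>> apply_moves([
  [0,0,0,2],
  [-1.3,-2.8,0,0],
  [-1.4,-2.8,0,0],
  [0,0,2,0],
  [0,0,3,0],
  [0,0,2.5,0],
  [0,0,1.2,0],
  [0,0,0,0],
])

```text
time_s: 30.55
eef_pos: [541.6, -210.5, 91.3]
ee_rot: [-0.001, 0.756, 0.655, -0.0]
force: [-0.6, -0.0, 0.5]
grip_width: 1.004
```

>>> apply_moves([
  [0,0,0,0],
  [0,0,0,0],
  [0,0,0,0],
  [0,0,0,0],
  [0,0,0,0],
  [0,0,0,0],
], grip=5.0, force=60)

```text
time_s: 31.15
eef_pos: [542.5, -211.2, 94.2]
ee_rot: [0.001, 0.756, 0.655, 0.0]
force: [-0.9, 0.2, 5.0]
grip_width: 0.648
```

```bash
python3 -c "
from h import *
plan(W(133.8,566.2,92),-8.15);print(SL(readout.sense()['eef_pos'])); c=snap('wrist','w16')
for p in [(279,237),(279,317)]: print('hole',SL(onz(c,*p,52)))
"
```

```text
t 31.15 pos [ 542.5 -211.2   94.2] yaw_y -8.23 j6 -0.43 F [-0.9  0.2  5. ] w 0.648 down [ 0.0019 -0.0015 -1.    ]
shift cm [-0.17 -0.08  0.22] turn -0.08
(np.float64(132.1), np.float64(567.0))
hole (np.float64(100.1), np.float64(566.9))
hole (np.float64(141.3), np.float64(566.9))
```

View pics/w16.png

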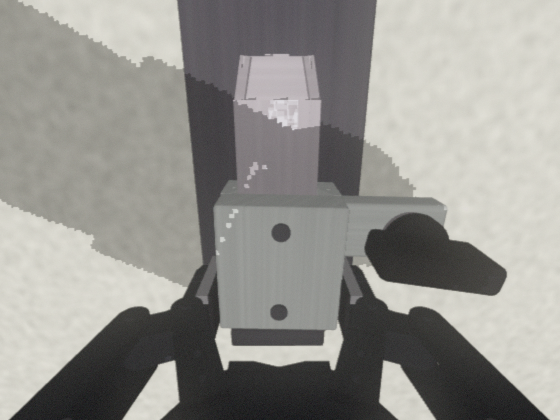

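>>> apply_moves([
  [-0.15,0,0,0],
  [-0.1,0,0,0],
  [0,0,0,0],
])

```text
time_s: 31.5
eef_pos: [542.3, -212.8, 94.2]
ee_rot: [0.001, 0.756, 0.654, 0.001]
force: [1.1, 4.9, 6.4]
grip_width: 0.647
```

>>> apply_moves([
  [-0.15,0,0,0],
  [0,0,0,0],
])

```text
time_s: 31.7
eef_pos: [542.3, -213.1, 94.2]
ee_rot: [-0.0, 0.756, 0.655, 0.002]
force: [2.8, 12.8, 8.8]
grip_width: 0.644
```

>>> apply_moves([
  [-0.15,0,0,0],
  [0,0,0,0],
])

```text
time_s: 31.9
eef_pos: [542.3, -213.3, 94.2]
ee_rot: [-0.001, 0.756, 0.655, 0.002]
force: [3.1, 20.5, 10.7]
grip_width: 0.647
```

```bash
python3 -c "
from h import *
plan(W(133.8,566.2,92),-8.15);print(SL(readout.sense()['eef_pos'])); c=snap('wrist','w17')
"
```

```text
t 31.9 pos [ 542.3 -213.3   94.2] yaw_y -8.19 j6 -0.44 F [ 3.1 20.5 10.7] w 0.647 down [ 0.0021  0.0043 -1.    ]
shift cm [ 0.04 -0.09  0.22] turn -0.04
(np.float64(134.2), np.float64(567.1))
```

View pics/w17.png

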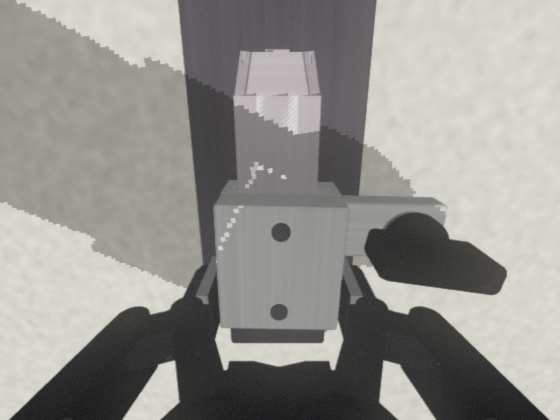

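>>> apply_moves([
  [0,0,0,-1.3],
  [0,-0.05,0,0],
  [0,0,0,0],
])

```text
time_s: 32.25
eef_pos: [541.8, -213.5, 94.2]
ee_rot: [-0.001, 0.748, 0.663, 0.002]
force: [5.7, 18.0, 8.6]
grip_width: 0.648
```

```bash
python3 -c "
from h import *
plan(W(133.8,566.2,92),-8.15);print(SL(readout.sense()['eef_pos']),readout.sense()['wrist_torque']); c=snap('wrist','w18')
u=cv2.resize(c['img'][180:370,180:380],(800,760),interpolation=cv2.INTER_CUBIC)[160:];cv2.imwrite('pics/w18a.png',u[:,:,::-1])
"
```

```text
t 32.25 pos [ 541.8 -213.5   94.2] yaw_y -6.89 j6 -0.46 F [ 5.7 18.   8.6] w 0.648 down [ 0.0024  0.0034 -1.    ]
shift cm [ 0.08 -0.04  0.22] turn 1.26
(np.float64(134.6), np.float64(566.6)) [ 2.78517626 -0.4384136   0.18020553]
```

View pics/w18a.png

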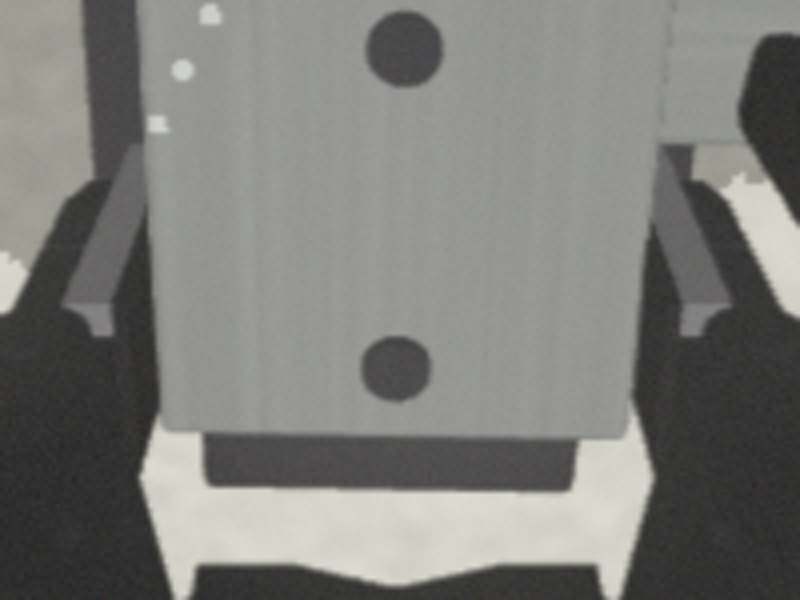

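>>> apply_moves([
  [0.25,0,0,0],
  [0,0,0,0],
])

```text
time_s: 32.5
eef_pos: [541.9, -213.2, 94.2]
ee_rot: [0.001, 0.748, 0.663, 0.001]
force: [1.8, 4.8, 7.7]
grip_width: 0.647
```

>>> apply_moves([
  [0,0,0,0],
  [0,0,0,0],
  [0,0,0,0],
  [0,0,0,0],
], grip=8.54)

```text
time_s: 32.9
eef_pos: [541.0, -213.9, 92.5]
ee_rot: [0.0, 0.749, 0.663, -0.0]
force: [0.8, 0.9, -0.4]
grip_width: 1.003
```

>>> apply_moves([
  [0,0,-1.5,0],
  [0,0,-2.5,0],
  [0,0,-3,0],
  [0,0,-2,0],
  [0,0,0,0],
])

```text
time_s: 33.4
eef_pos: [542.0, -214.3, 186.5]
ee_rot: [0.003, 0.749, 0.663, 0.001]
force: [0.2, -0.5, -0.1]
grip_width: 0.997
```

```bash
python3 -c "
from h import *
c=snap('wrist','w19');plan(W(103.7,622.2,181),-8.15); print(SL(readout.sense()['eef_pos']))
u=cv2.resize(c['img'][140:270,210:410],(800,520),interpolation=cv2.INTER_CUBIC);cv2.imwrite('pics/w19a.png',u[:,:,::-1])
"
```

```text
t 33.45 pos [ 541.4 -214.   184.4] yaw_y -6.95 j6 -0.46 F [-0.9 -0.3 -0.7] w 1.001 down [ 0.0027 -0.0017 -1.    ]
shift cm [3.02 5.66 0.35] turn 1.2
(np.float64(135.1), np.float64(566.2))
```

View pics/w19a.png

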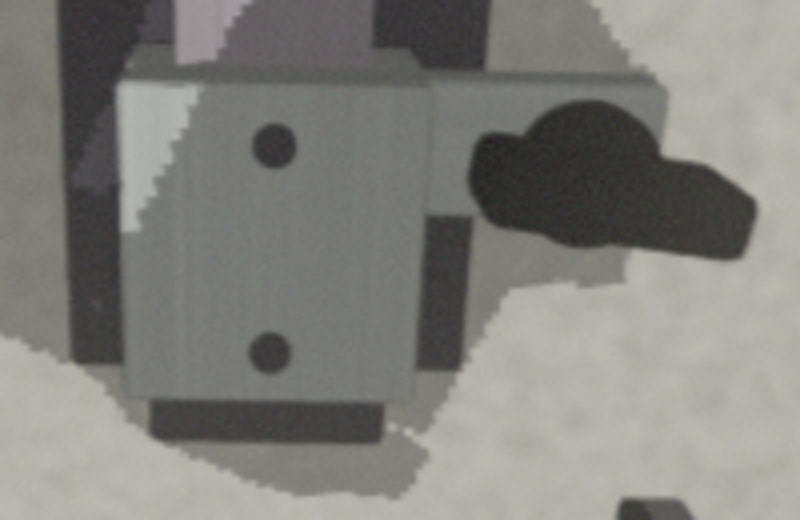

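>>> apply_moves([
  [1,1.9,0,0],
  [1,1.9,0,0],
  [1.02,1.86,0.3,0],
  [0,0,0,-8],
  [0,0,0,-8],
  [0,0,0,-8],
  [0,0,0,-8],
  [0,0,0,-8],
], grip=5.0)

```text
time_s: 34.25
eef_pos: [600.5, -190.4, 178.4]
ee_rot: [-0.001, 0.474, 0.88, -0.0]
force: [-0.3, -0.4, 0.4]
grip_width: 0.588
```

>>> apply_moves([
  [0,0,0,-8],
  [0,0,0,-8],
  [0,0,0,-8],
  [0,0,0,-8],
  [0,0,0,-8],
  [0,0,0,0],
  [0,0,0,0],
])

```text
time_s: 34.95
eef_pos: [600.6, -190.5, 178.9]
ee_rot: [-0.001, 0.149, 0.989, 0.0]
force: [-0.1, -0.3, -0.8]
grip_width: 0.583
```

```bash
python3 -c "
from h import *
c=snap('wrist','w20');plan(W(103.6,622.1,129.5),73); print(SL(readout.sense()['eef_pos']))
u=cv2.resize(c['img'][90:290,130:410],(800,571),interpolation=cv2.INTER_CUBIC);cv2.imwrite('pics/w20a.png',u[:,:,::-1])
"
```

```text
t 35.0 pos [ 600.7 -190.5  179. ] yaw_y 72.85 j6 -1.76 F [ 0.6  0.5 -0.4] w 0.588 down [-8.e-04  4.e-04 -1.e+00]
shift cm [-0.05 -0.01  4.95] turn -0.15
(np.float64(103.5), np.float64(621.6))
```

View pics/w20a.png

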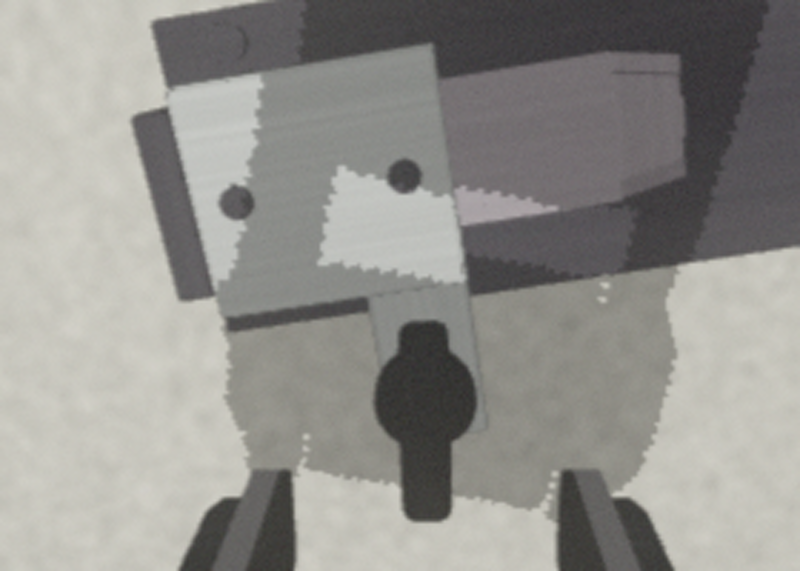

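>>> apply_moves([
  [-0.05,0,2,0],
  [0,0,2,0],
  [0,0,0.95,0],
  [0,0,0,0],
])

```text
time_s: 35.4
eef_pos: [600.9, -190.5, 128.7]
ee_rot: [-0.001, 0.148, 0.989, 0.0]
force: [-0.2, 0.4, 0.4]
grip_width: 0.588
```

>>> apply_moves([
  [0,0,0,0],
  [0,0,0,0],
  [0,0,0,0],
  [0,0,0,0],
  [0,0,0,0],
  [0,0,0,0],
  [0,0,0,0],
  [0,0,0,0],
], grip=1.0, force=30)

```text
time_s: 36.2
eef_pos: [601.8, -191.0, 130.9]
ee_rot: [0.001, 0.147, 0.989, -0.0]
force: [0.0, -1.5, 5.6]
grip_width: 0.133
```

>>> apply_moves([
  [0,0,0,4],
  [0,0,0,7],
  [0,0,0,7],
  [0,0,0,7],
  [0,0,0,7],
  [0,0,0,7],
  [0,0,0,7],
  [0,0,0,7],
])

```text
time_s: 37.0
eef_pos: [601.7, -191.3, 130.9]
ee_rot: [0.001, 0.575, 0.818, -0.0]
force: [-0.9, -2.6, 5.9]
grip_width: 0.134
```

>>> apply_moves([
  [0,0,0,6],
  [0,0,0,6],
  [0,0,0,4],
  [0,0,0,0],
  [0,0,0,0],
])

```text
time_s: 37.5
eef_pos: [601.7, -191.1, 130.9]
ee_rot: [0.001, 0.682, 0.732, 0.0]
force: [0.1, -0.8, 6.4]
grip_width: 0.135
```

```bash
python3 -c "
from h import *
plan(W(103.6,622.1,129.5),1.65); print(SL(readout.sense()['eef_pos']),readout.sense()['wrist_torque'])
"
```

```text
t 37.5 pos [ 601.7 -191.1  130.9] yaw_y 4.03 j6 -0.56 F [ 0.1 -0.8  6.4] w 0.135 down [ 0.0015 -0.0011 -1.    ]
shift cm [ 0.04 -0.05  0.14] turn 2.38
(np.float64(103.9), np.float64(622.7)) [-0.25024019  0.09799508 -0.01245748]
```

>>> apply_moves([
  [0,0,0,2],
  [0,0,0,0],
])

```text
time_s: 37.7
eef_pos: [601.7, -191.1, 130.9]
ee_rot: [0.001, 0.695, 0.719, 0.0]
force: [0.1, -1.7, 5.7]
grip_width: 0.131
```

```bash
python3 -c "
from h import *
plan(W(103.6,622.1,129.5),1.65); print(SL(readout.sense()['eef_pos']),readout.sense()['wrist_torque'])
"
```

```text
t 37.7 pos [ 601.7 -191.1  130.9] yaw_y 1.99 j6 -0.53 F [ 0.1 -1.7  5.7] w 0.131 down [ 0.0014 -0.0012 -1.    ]
shift cm [ 0.04 -0.05  0.14] turn 0.34
(np.float64(103.9), np.float64(622.7)) [-0.28078228  0.21768115 -0.01405977]
```

>>> apply_moves([
  [0,0,0,1],
  [0,0,0,0],
])

```text
time_s: 37.9
eef_pos: [601.7, -191.1, 130.9]
ee_rot: [0.001, 0.701, 0.713, 0.0]
force: [-0.8, -0.8, 5.4]
grip_width: 0.132
```

```bash
python3 -c "
from h import *
plan(W(103.6,622.1,129.5),1.65); print(SL(readout.sense()['eef_pos']),readout.sense()['wrist_torque'])
"
```

```text
t 37.9 pos [ 601.7 -191.1  130.9] yaw_y 1.02 j6 -0.51 F [-0.8 -0.8  5.4] w 0.132 down [ 0.0014 -0.0012 -1.    ]
shift cm [ 0.04 -0.05  0.14] turn -0.63
(np.float64(103.9), np.float64(622.7)) [-0.27631021  0.15504246  0.06685224]
```

>>> apply_moves([
  [0,0,0,0.8],
  [0,0,0,0],
])

```text
time_s: 38.1
eef_pos: [601.7, -191.2, 130.9]
ee_rot: [0.001, 0.706, 0.709, 0.0]
force: [0.4, -1.2, 5.2]
grip_width: 0.133
```

```bash
python3 -c "
from h import *
plan(W(103.6,622.1,129.5),1.65); print(SL(readout.sense()['eef_pos']),readout.sense()['wrist_torque'])
"
```

```text
t 38.1 pos [ 601.7 -191.2  130.9] yaw_y 0.23 j6 -0.5 F [ 0.4 -1.2  5.2] w 0.133 down [ 0.0015 -0.0014 -1.    ]
shift cm [ 0.04 -0.05  0.14] turn -1.42
(np.float64(104.0), np.float64(622.7)) [-0.3200044   0.20479501  0.07795798]
```

>>> apply_moves([
  [0,0,0,0.7],
  [0,0,0,0],
])

```text
time_s: 38.3
eef_pos: [601.6, -191.4, 130.9]
ee_rot: [0.001, 0.71, 0.704, -0.0]
force: [-0.3, -2.4, 5.4]
grip_width: 0.132
```

```bash
python3 -c "
from h import *
plan(W(103.6,622.1,129.5),1.65); print(SL(readout.sense()['eef_pos']),readout.sense()['wrist_torque'])
"
```

```text
t 38.3 pos [ 601.6 -191.4  130.9] yaw_y -0.47 j6 -0.48 F [-0.3 -2.4  5.4] w 0.132 down [ 0.0013 -0.0016 -1.    ]
shift cm [ 0.06 -0.05  0.14] turn -2.12
(np.float64(104.2), np.float64(622.7)) [-0.44233663  0.20452764  0.1287312 ]
```

Resistance is rising at the expected hard-stop angle. Release and check.

>>> apply_moves([
  [0,0,0,0],
  [0,0,0,0],
  [0,0,0,0],
  [0,0,0,0],
  [0,0,0,0],
], grip=5.0)

```text
time_s: 38.8
eef_pos: [601.3, -190.7, 129.9]
ee_rot: [-0.0, 0.71, 0.704, -0.0]
force: [-1.4, 0.1, 0.4]
grip_width: 0.591
```

>>> apply_moves([
  [0,0,-2,0],
  [0,0,-3,0],
  [-1,-2,-1,0],
  [-2,-3,0,0],
  [0,0,0,0],
  [0,0,0,0],
])

```text
time_s: 39.4
eef_pos: [551.0, -220.6, 190.2]
ee_rot: [0.0, 0.71, 0.704, 0.0]
force: [-0.1, -0.3, -0.1]
grip_width: 0.582
```

```bash
python3 -c "
from h import *
plan(W(103.5,622,128),-8.15); c=snap('wrist','w21')
u=cv2.resize(c['img'][70:270,200:400],(600,600),interpolation=cv2.INTER_CUBIC);cv2.imwrite('pics/w21a.png',u[:,:,::-1])
"
```

```text
t 39.4 pos [ 551.  -220.6  190.2] yaw_y -0.51 j6 -0.57 F [-0.1 -0.3 -0.1] w 0.582 down [ 3.e-04  1.e-04 -1.e+00]
shift cm [3.04 4.98 6.22] turn 7.64
```

View pics/w21a.png

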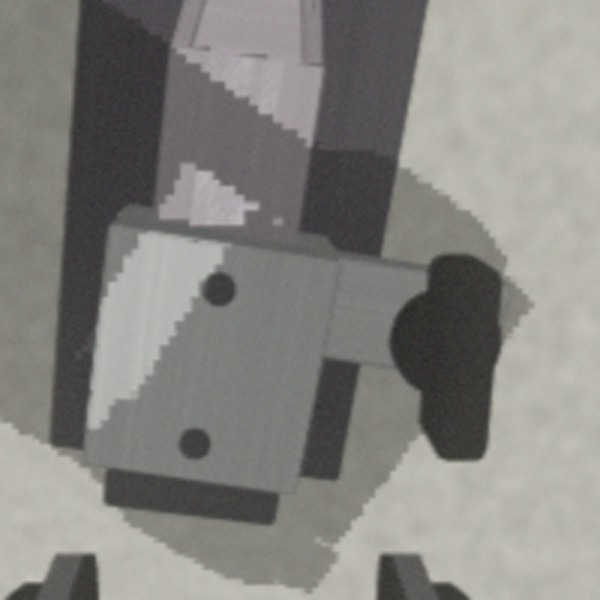

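```bash
python3 -c "
from h import *
c=load('w21'); q=lambda x,y,z: onz(c,200+(x+.5)/3-.5,70+(y+.5)/3-.5,z)
ang=lambda a,b:np.degrees(np.arctan2((b-a)[1],(b-a)[0]))
H=[q(219,290,52),q(195,443,52)]; print([SL(h) for h in H],ang(*H))
print('car edge',ang(q(85,462,52),q(295,493,52)),'stop far top',ang(q(105,503,50),q(273,524,50)),[SL(q(105,503,50)),SL(q(273,524,50))],'car lead',[SL(q(85,462,52)),SL(q(295,493,52))])
K=[q(463,255,78),q(457,460,78)]; print([SL(h) for h in K],ang(*K))
print('w19:'); c=load('w19'); q=lambda x,y,z: onz(c,210+(x+.5)/4-.5,140+(y+.5)/4-.5,z)
H=[q(274,146,52),q(269,353,52)]; print([SL(h) for h in H],ang(*H))
"
```

```text
[(np.float64(98.6), np.float64(566.6)), (np.float64(138.4), np.float64(565.5))] -99.7462079618552
car edge -9.739637217464864 stop far top -8.470197009724899 [(np.float64(159.2), np.float64(544.0)), (np.float64(159.4), np.float64(588.7))] car lead [(np.float64(147.3), np.float64(538.2)), (np.float64(148.9), np.float64(592.8))]
[(np.float64(79.3), np.float64(615.6)), (np.float64(124.5), np.float64(624.1))] -87.42761737246433
w19:
[(np.float64(99.4), np.float64(566.2)), (np.float64(139.6), np.float64(566.1))] -98.38074260889394
```

```bash
python3 -c "
from h import *
R=toolR();s=readout.sense();a=np.radians(-8.15); Rn=np.array([[np.cos(a+np.pi/2),np.cos(a),0],[np.sin(a+np.pi/2),np.sin(a),0],[0,0,-1]]); print(Rn.T@(np.array(W(62,562,109))-s['eef_pos']),SL(s['eef_pos']))
"
```

```text
[ 77.83327282 -15.04301699  81.04062792] (np.float64(139.8), np.float64(577.0))
```

>>> apply_moves([
  [0,0,0,7.65],
  [2.5,-0.5,0,0],
  [3,-0.5,0,0],
  [2.28,-0.5,0,0],
  [0,0,2.5,0],
  [0,0,3,0],
  [0,0,2.5,0],
  [0,0,0,0],
], grip=0)

```text
time_s: 40.25
eef_pos: [546.4, -139.9, 106.9]
ee_rot: [-0.003, 0.755, 0.656, -0.001]
force: [0.4, 0.4, 0.2]
grip_width: -0.002
```

```bash
python3 -c "
from h import *
plan(W(62,562,109),-8.15);print(SL(readout.sense()['eef_pos'])); c=snap('wrist','w22')
"
```

```text
t 40.25 pos [ 546.4 -139.9  106.9] yaw_y -8.04 j6 -0.32 F [0.4 0.4 0.2] w -0.002 down [-0.0054  0.0028 -1.    ]
shift cm [-0.1   0.12 -0.21] turn 0.11
(np.float64(61.0), np.float64(560.7))
```

View pics/w22.png

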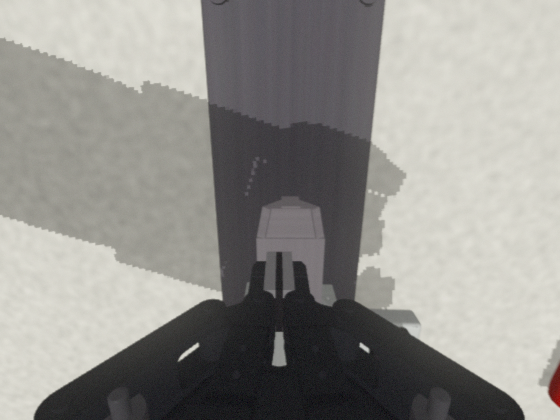

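>>> apply_moves([
  [-0.6,0,-0.15,0],
  [-0.5,0,0,0],
  [-0.2,0,0,0],
  [0,0,0,0],
])

```text
time_s: 40.7
eef_pos: [545.5, -154.7, 112.2]
ee_rot: [0.001, 0.756, 0.655, 0.0]
force: [0.2, 0.2, -0.1]
grip_width: -0.002
```

>>> apply_moves([
  [-0.2,0,0,0],
  [0,0,0,0],
])

```text
time_s: 40.9
eef_pos: [545.1, -156.0, 111.7]
ee_rot: [-0.0, 0.755, 0.655, 0.0]
force: [-0.1, 1.1, 0.4]
grip_width: 0.004
```

>>> apply_moves([
  [-0.2,0,0,0],
  [0,0,0,0],
])

```text
time_s: 41.1
eef_pos: [544.7, -156.5, 111.7]
ee_rot: [-0.001, 0.755, 0.655, 0.001]
force: [-0.1, 11.2, 5.7]
grip_width: 0.001
```

>>> apply_moves([
  [-0.15,0,0,0],
  [0,0,0,0],
])

```text
time_s: 41.3
eef_pos: [544.4, -156.9, 111.7]
ee_rot: [-0.003, 0.755, 0.655, 0.001]
force: [-1.0, 18.0, 8.5]
grip_width: 0.003
```

>>> apply_moves([
  [-0.15,0,0,0],
  [0,0,0,0],
])

```text
time_s: 41.5
eef_pos: [544.0, -157.2, 111.7]
ee_rot: [-0.004, 0.755, 0.655, 0.002]
force: [-1.7, 24.4, 11.6]
grip_width: 0.001
```

```bash
python3 -c "
from h import *
plan(W(62,562,109),-8.15);print(SL(readout.sense()['eef_pos']))
"
```

```text
t 41.5 pos [ 544.  -157.2  111.7] yaw_y -8.1 j6 -0.35 F [-1.7 24.4 11.6] w 0.001 down [-0.0024  0.0075 -1.    ]
shift cm [1.64 0.12 0.28] turn 0.05
(np.float64(78.5), np.float64(560.8))
```

>>> apply_moves([
  [0.8,0,0,0],
  [1,0,0,0],
  [0,0,-3,0],
  [0,0,-4,0],
  [-3,0,-1,0],
  [-3.5,0,0,0],
  [0,0,0,0],
  [0,0,0,0],
])

```text
time_s: 42.3
eef_pos: [537.6, -207.7, 191.2]
ee_rot: [-0.0, 0.756, 0.655, -0.0]
force: [-0.2, 0.2, 0.4]
grip_width: 0.001
```

```bash
python3 -c "
from h import *
plan(W(62,562,109),-8.15);print(SL(readout.sense()['eef_pos'])); c=snap('wrist','w23')
u=cv2.resize(c['img'][110:310,180:380],(600,600),interpolation=cv2.INTER_CUBIC);cv2.imwrite('pics/w23a.png',u[:,:,::-1])
"
```

```text
t 42.3 pos [ 537.6 -207.7  191.2] yaw_y -8.18 j6 -0.43 F [-0.2  0.2  0.4] w 0.001 down [-4.e-04  2.e-04 -1.e+00]
shift cm [6.74 0.04 8.22] turn -0.03
(np.float64(129.4), np.float64(561.6))
```

View pics/w23.png

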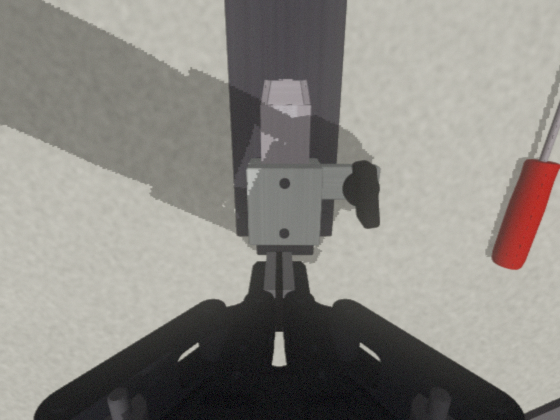

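View pics/w23a.png

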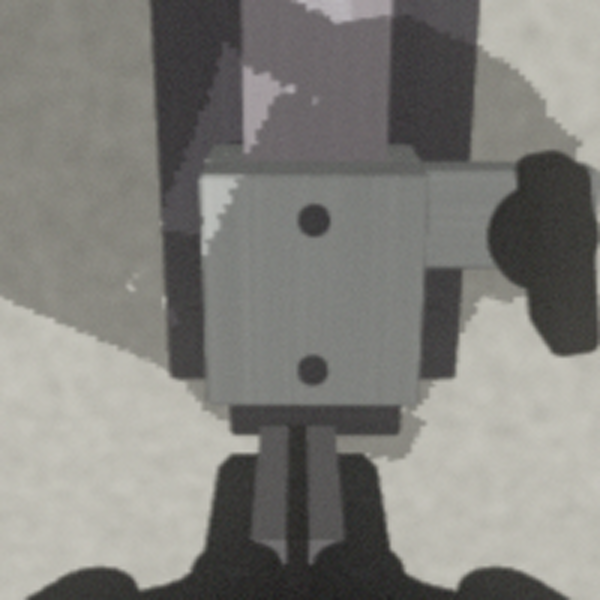

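```bash
python3 -c "
from h import *
c=load('w23'); q=lambda x,y,z: onz(c,180+(x+.5)/3-.5,110+(y+.5)/3-.5,z)
ang=lambda a,b:np.degrees(np.arctan2((b-a)[1],(b-a)[0]))
H=[q(314,220,52),q(313,370,52)]; print([SL(h) for h in H],ang(*H))
print('stop far top',[SL(q(232,433,50)),SL(q(398,433,50))])
K=[onz(c,*p,78) for p in [(364,163),(371,227)]]; print([SL(h) for h in K],ang(*K))
c=load('w19');q=lambda x,y,z: onz(c,210+(x+.5)/4-.5,140+(y+.5)/4-.5,z)
print('w19 stop far',[SL(q(152,440,50)),SL(q(382,441,50))])
c=load('w11');q=lambda x,y,z: onz(c,220+(x+.5)/4-.5,140+(y+.5)/4-.5,z)
print('w11 stop far',[SL(q(122,456,50)),SL(q(354,456,50))])
"
```

```text
[(np.float64(99.3), np.float64(565.4)), (np.float64(139.6), np.float64(565.4))] -98.22533059569848
stop far top [(np.float64(159.1), np.float64(543.7)), (np.float64(159.1), np.float64(588.4))]
[(np.float64(79.5), np.float64(615.1)), (np.float64(123.4), np.float64(624.0))] -86.70694058342043
w19 stop far [(np.float64(159.5), np.float64(543.4)), (np.float64(158.9), np.float64(588.7))]
w11 stop far [(np.float64(159.5), np.float64(543.6)), (np.float64(159.6), np.float64(588.4))]
```

>>> apply_moves([
  [-1.2,2,-0.3,-2],
  [-1.2,2,-0.3,-2],
  [-1.2,2.1,0,0],
  [0,0,0,0],
  [0,0,0,0],
])

```text
time_s: 42.85
eef_pos: [594.6, -248.6, 196.8]
ee_rot: [-0.001, 0.732, 0.682, -0.0]
force: [-0.6, 0.2, -0.8]
grip_width: -0.001
```

```bash
python3 -c "
from h import *
plan(W(62,562,109),-8.15);print(SL(readout.sense()['eef_pos'])); c=snap('wrist','w24')
u=cv2.resize(c['img'][70:270,160:360],(600,600),interpolation=cv2.INTER_CUBIC);cv2.imwrite('pics/w24a.png',u[:,:,::-1])
"
```

```text
t 42.85 pos [ 594.6 -248.6  196.8] yaw_y -4.04 j6 -0.51 F [-0.6  0.2 -0.8] w -0.001 down [-1.2e-03  8.0e-04 -1.0e+00]
shift cm [10.39 -5.44  8.79] turn 4.11
(np.float64(161.8), np.float64(623.9))
```

View pics/w24a.png

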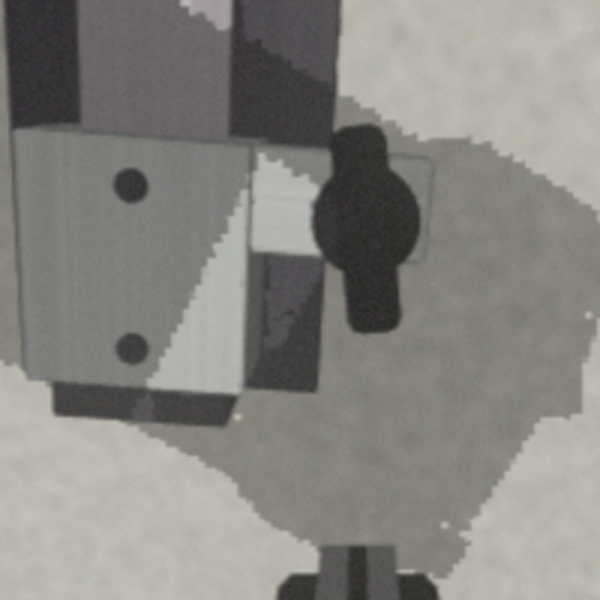

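```bash
python3 -c "
from h import *
ang=lambda a,b:np.degrees(np.arctan2((b-a)[1],(b-a)[0]))
c=load('w24'); q=lambda x,y,z: onz(c,160+(x+.5)/3-.5,70+(y+.5)/3-.5,z)
H=[q(131,185,52),q(132,349,52)]; print([SL(h) for h in H],ang(*H))
K=[q(359,126,78),q(374,331,78)]; print(ang(*K), 'edges',ang(q(346,270,78),q(351,325,78)),ang(q(387,150,78),q(399,322,78)))
c=load('w14'); q=lambda x,y,z: onz(c,130+(x+.5)/4-.5,70+(y+.5)/4-.5,z)
H=[q(288,166,52),q(279,391,52)];K=[q(599,97,78),q(608,377,78)];print('w14',ang(*H),ang(*K))
"
```

```text
[(np.float64(99.2), np.float64(565.1)), (np.float64(139.6), np.float64(564.8))] -98.52133280349669
-89.6529160006073 edges -89.14421766828507 -89.30041212906444
w14 -101.50826351257224 -92.22132795435043
```

>>> apply_moves([
  [0,0,-3,0],
  [0,0,-3,0],
  [0,0,0,0],
  [0,0,0,0],
])

```text
time_s: 43.3
eef_pos: [594.3, -249.0, 257.8]
ee_rot: [0.0, 0.732, 0.682, 0.0]
force: [-0.7, 0.0, -1.0]
grip_width: 0.001
```

```bash
python3 -c "
from h import *
snap('side','s25');snap('scene','c25');print(readout.sense()['time_s'])
"
```

```text
43.4
```

View pics/c25.png

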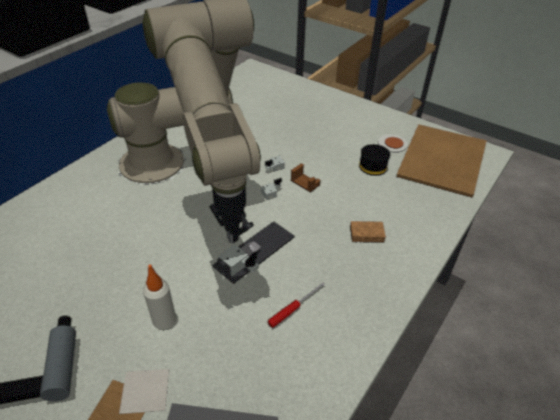

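View pics/s25.png

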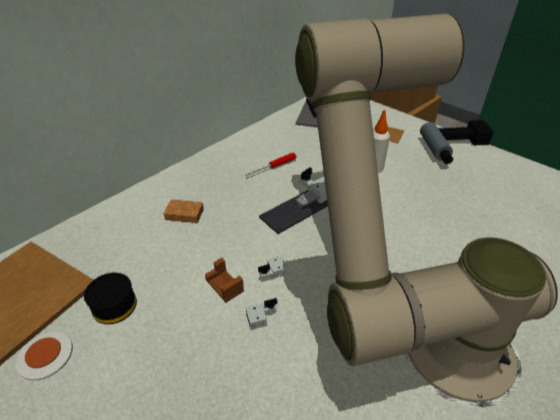

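The glue bottle (160,300), the screwdriver (295,305), the block (368,231), the tin (375,160) and the look-alikes are where they were at the start. The arm is clear.

```bash
python3 -c "
from h import *
print(ctrl.finish_job())
"
```

```text
the job is handed in; nothing more can be done
None
```

I moved the carriage from its cradle to the rail, pushed it home against the end stop and tightened the clamp knob. I handed the job in at 43.4 s, with the gripper clear of everything. Getting there took one redo and a last push, described below.

**What I did:**
- I lifted the carriage by its end faces and stood it on the apron.
- I regripped it by the flanks and slid it home. The force against the stop rose to about 23 N with no further travel.
- I then turned the knob clockwise.

**What went wrong:**
- **First tightening:** I turned past the hard stop, which twisted the carriage about 3° and pulled it about 2 mm back from the stop. I loosened the knob about 75°, pushed the carriage home again by its flanks and retightened more gently.
- **Second tightening:** this still left it twisted about 1.3° and about 1 mm back. I pushed on its rear face with the closed fingers, up to about 24 N, and it sat square again. That push came after the knob was tight, so the last bit of seating did not follow the order you asked for.

**Last checks:**
- **Position:** the carriage is back to within about 0.5 mm of where it was when first home, and square to the rail within about 0.4°.
- **Clamp:** the knob reads about 81° in the picture, against the 80.2° hard stop. An earlier picture from a worse angle read 78.5°; I trust the later one because the knob was near the middle of the image.
- **Surroundings:** the tin, glue, sanding block, screwdriver and look-alikes show no change from the first pictures.

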